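# Weigh a mailing tube on the bench scale

## Robot

A 6-joint arm with a two-finger parallel gripper is mounted at the origin on the work surface. World frame = base frame: x ahead of the robot, y to its left, z up, the work surface at z = 0. Lengths are in m, angles in degrees, forces in N, time in s.
With the tool pointing down it reaches from about 0.4 to 0.825 m from the base axis. Payload 7 kg.
Tool frame: the origin (TCP) lies at the very end of the fingers, on their centre line; the grasp point (between the pads) lies 19 mm behind it; z points along the fingers, y is the direction in which the jaws open and shut (so a half turn about z gives the same grasp; the last joint's range is limited). The gripper opens to 88 mm and grips with 3 to 60 N. Pads are 19 mm wide; open, the fingers measure 130 mm over their backs; the gripper's body (78 mm by 193 mm) begins 47 mm behind the grasp point.
Start: joints at [88.871, 20.546, 0.682, 0, -70.136, -16.507], TCP at [0.205, 0.643, 0.227] pointing down, gripper open.
Joint ranges: [-176.03, 176.03], [-82.01, 121.73], [-58.28, 71.71], [-173.87, 95.51], [-174.79, -0.11], [-173.66, 173.66]. Speed limits (degrees/s): [136.94, 136.94, 172.46, 180, 180, 180].

## Interface

Orientations are given as [roll, pitch, yaw] about the fixed x, y, z axes, in that order (R = Rz(yaw) Ry(pitch) Rx(roll)).
In Python, from plant import telemetry, snapshot, calibration, workorder gives the robot as it stands. The module is installed in compiled form; this text tells all that it offers.
- The arm moves only by the tool step_arm, never from a script. Its argument "plan" is text: rows parted by semicolons, each of 7 numbers parted by spaces: the finger opening in cm, from 0 to 8.76, then the shift along the tool's x, y, z in cm, then the turn, a rotation vector about the tool's x, y, z in degrees. A call has 1 to 12 rows; each row shifts and turns the commanded pose from where the row before left it, along the tool's axes as they then stand; what a row does not reach is not made up. A row lasts 1/12 s, in which the tool goes at most 41.7 mm and 7.16 degrees, less where a joint would pass 70% of its speed; a pose out of reach is approached as far as the arm can. A call with a gripper value outside its range is refused whole. The fingers move at their own pace and stop on an object; the grip force is fixed at half the most. Time passes only in rows, so rows that do not move let the fingers close. It gives the time, the measured TCP pose, the force and the opening at its end, in the units of the state.
- telemetry.get_obs(): the state, without advancing time (a new reading comes with each control period).
- snapshot(name): name is "scene" or "side" or "wrist"; returns the picture (420x560x3 uint8, blue, green, red); there is no depth.
- calibration(name): a dict with "K" (3x3 intrinsics, pixels), "k1" (the pictures are not rectified: a ray, as slopes to the right and down, at radius r is drawn at 1 + k1 r^2 times it, then the intrinsics apply), "camera_from_world" (4x4, takes a point from world to camera coordinates). Camera axes: x right, y up, looking along -z (the intrinsics and any distortion apply to the point x, -y, -z); pixel columns grow to the right and rows downward; lengths in m; the calibration is good to about 2 mm. A picture is of the moment at which its call begins: read the wrist's pose just before it. calibration takes no time and is no camera call; for the wrist camera it gives the pose at the moment of the call.
- workorder.close_job(): hands the job in, once; it reports no verdict.
The state is a dict: "clock": time; "joint_pos": joint angles; "qvel": joint speeds; "tau": joint torques, N m; "tool_pos": TCP position; "orientation": TCP orientation; "force": force on the tool from outside, world axes, zero at the start; "moment": the same for the moment, N m; "opening": finger opening in m.
Only numpy, scipy, OpenCV 4.12 (cv2) and the standard library are available. Lean on these libraries where they do the work, as an engineer would, in place of code of your own. Each camera call takes 0.05 s, during which the arm holds its last target.

## Task

Clear the date stamp off the scale: set it down, not dropped, upright in its tray and press the zero key; then roll the mailing tube back against the fence while it is still on the infeed, and slide it along the fence, without lifting it, until it lies against the end stop on the scale platform. Once it lies still there, and not before, press the print key. Do not press zero with the tube on the platform, do not let the tube roll off the bed, and leave everything else on the bench where it is.

Things in the scene. Friction and masses are not known exactly. Their poses are not given: they have to be found in the camera images.
- station: Weigh station, fixed to the bench, turned a little. Origin on the bench under the bed's centre, z up, y along the lane (towards the infeed's open end), x away from the robot. Flat metal bed 150 mm (x) by 500 mm (y), top 25 mm above the bench, open along its front edge. In front of the scale, x -0.080 to -0.155, a console 22 mm high with a display between two round keys.
- infeed_mid (a point): Middle of the top of the infeed, the aluminium half of the bed (station y 0 to +0.250), open at its front and at y = +0.250. Axes as the station's.
- platform_mid (a point): Middle of the top of the scale platform, the steel half of the bed (station y 0 to -0.225), level with the infeed. Axes as the station's.
- fence_mid (a point): Middle of the fence's face, at bed level: a straight upright plate along the whole far side of infeed and platform, face at station x = +0.075, top 85 mm above the bench (60 mm above the bed), 10 mm thick with a rim to x = 0.091. Axes as the station's.
- stop_mid (a point): Middle of the end stop's face, at bed level: an upright plate as high as the fence, 10 mm thick, across the platform's end, face at station y = -0.225. Axes as the station's.
- home (a point): Where the centre of the tube is when the tube lies on the platform touching fence and end stop (in the station's frame x 0.030, y -0.145, z 0.070). Axes as the station's.
- tube_center (a point): Centre of the mailing tube: a loose closed cardboard cylinder with flat white end caps, 90 mm in diameter, 160 mm long, 0.25 to 0.5 kg, lying on the infeed roughly along the lane, 20 to 50 mm clear of the fence. x axis = the tube's axis; y and z turn with it as it rolls. It rolls sideways very easily and is too thick to grip; slides endwise with a push of a few newtons.
- tube: The same tube; origin at its centre.
- stamp_mid (a point): Date stamp, half-way up (55 mm above its underside): 110 mm tall, 0.25 kg, standing on the scale platform. Steel sole 66 mm (x) by 50 mm (y), 26 mm high, with a 4 mm stud on each x side; a 22 mm thick stem to 60 mm; on it a round wooden handle 33 mm in diameter between 68 and 94 mm above the underside, rounded over to the top. z axis up.
- stamp: The same date stamp; origin under the centre of its underside.
- stamp_tray: The stamp's tray, fixed on the bench left or right of the station: open dark steel tray 130 by 130 mm, walls 20 mm high, lined with a rubber mat whose top is 7 mm above the bench. Origin under its centre, at bench height; x, y along its sides.
- zero_key (a joint): Zero key, travel in m: 0 released, 0.006 fully pressed, springs back. Takes 4 N when fully down.
- zero_key_top (a point): Centre of the zero key's top: the smaller round key (26 mm), at the end of the console near the infeed. It is pressed straight down.
- print_key (a joint): Print key, travel in m: 0 released, 0.006 fully pressed, springs back. Takes 4 N when fully down.
- print_key_top (a point): Centre of the print key's top: the larger round key (42 mm), at the end of the console near the end stop. It is pressed straight down.
- ink_pad: Bystander: flat ink pad 85 x 120 x 18 mm, left or right of the station (the place opposite the tray). Origin under its centre.
- packet: Bystander: flat brown packet 80 x 125 x 24 mm in front of the infeed. Origin under its centre.
- pen_cup: Bystander: black pen cup, 76 mm in diameter, 95 mm high, pens to 155 mm, behind the fence. Origin under its centre.
- letters: Bystander: banded bundle of letters 115 x 160 x 42 mm, to the left of the station. Origin under its centre.
- tape_roll: Bystander: roll of paper tape lying flat, 104 mm in diameter, 48 mm high, to the right of the station. Origin under its centre.

How it is judged:
By the outcome, as a careful person would: the job done as asked, in the order asked, and still so for the second after the job is handed in, with the robot touching nothing.
It also fails if it takes over 72 s, if anything falls off the work surface, if the arm or the gripper's body presses on something with over 40 N, if the wrist force passes 120 N, or if a joint passes its speed limit or range.

## Working session

There is one attempt and no reset: what is moved stays moved. The work goes in short steps, Python scripts to look and compute and a tool call to move; the robot and the scene stay as the last step left them, time stands still between calls to the robot, and variables do not carry over. Pictures are saved under pics/ and viewed, and the job is handed in when it is done.

Besides the shell and the picture viewer there is one more tool, called in YAML: its name, and indented under it one key for each argument. step_arm: Moves the arm, as the interface text tells. Its arguments: {"type":"object","properties":{"plan":{"type":"string"}},"required":["plan"]}

```bash
mkdir -p pics; ls
cat > h.py <<'E'
import numpy as np, cv2
from plant import telemetry, snapshot, calibration, workorder
from scipy.spatial.transform import Rotation as R
def proj(c,P):
    P=np.atleast_2d(P); M=np.array(c['camera_from_world']); p=(M[:3,:3]@P.T).T+M[:3,3]
    u=np.c_[p[:,0],-p[:,1]]/(-p[:,2:3]); r2=(u**2).sum(1,keepdims=True); u=u*(1+c['k1']*r2)
    K=np.array(c['K']); return (K[:2,:2]@u.T).T+K[:2,2]
def ray(c,uv):
    K=np.array(c['K']); d=np.linalg.solve(K,np.array([uv[0],uv[1],1.]))[:2]; u=d.copy()
    for _ in range(30): u=d/(1+c['k1']*(u@u))
    M=np.array(c['camera_from_world']); Rm=M[:3,:3]
    return -Rm.T@M[:3,3], Rm.T@np.array([u[0],-u[1],-1.])
def onz(c,uv,z):
    o,d=ray(c,uv); return o+d*(z-o[2])/d[2]
def tri(obs):
    A=np.zeros((3,3));b=np.zeros(3)
    for c,uv in obs:
        o,d=ray(c,uv); d/=np.linalg.norm(d); Q=np.eye(3)-np.outer(d,d); A+=Q;b+=Q@o
    return np.linalg.solve(A,b)
def crop(im,x0,y0,x1,y1,s,f):
    cv2.imwrite(f,cv2.resize(im[y0:y1,x0:x1],None,fx=s,fy=s,interpolation=cv2.INTER_CUBIC))
E
python3 - <<'E'
from h import *
o=telemetry.get_obs(); print(o)
for n in ['scene','side','wrist']:
    c=calibration(n); print(n,c)
    im=snapshot(n); cv2.imwrite(f'pics/{n}0.png',im)
E
```

```text
pics
{'clock': 0.0, 'joint_pos': array([ 8.88699538e+01,  2.05898190e+01,  6.33370804e-01, -2.15752750e-02,
       -7.01357588e+01, -1.65073646e+01]), 'qvel': array([-0.02463895, -0.01902408, -0.00078825, -0.04569398, -0.02969367,
        0.14507634]), 'tau': array([-1.03976232e-03, -5.82718384e+01,  2.93053150e+01,  6.99693024e+00,
        6.76166557e-03, -1.65766774e-04]), 'tool_pos': array([0.20438281, 0.64279097, 0.22563329]), 'orientation': array([ 1.79905830e+02, -6.75604347e-03, -1.76447526e+01]), 'force': array([ 0.24483054, -0.54172954, -1.04238519]), 'moment': array([ 0.01725681, -0.00597437, -0.02427619]), 'opening': 0.08757069152326849}
scene {'K': array([[544.65272497,   0.        , 278.18659754],
       [  0.        , 544.65272497, 212.69023717],
       [  0.        ,   0.        ,   1.        ]]), 'k1': -0.03731572241193018, 'camera_from_world': array([[ 0.46707653,  0.88417693, -0.00840697, -0.24386987],
       [-0.58554298,  0.31641611,  0.7463379 ,  0.26908322],
       [ 0.66255486, -0.34367427,  0.66551413, -1.75094934],
       [ 0.        ,  0.        ,  0.       
[... 243 characters left out ...]
 0.89911878, -0.43760385, -0.00939636, -0.50439755],
       [ 0.30323212,  0.6072648 ,  0.73435669, -0.25313524],
       [-0.31565124, -0.66312316,  0.67869873, -1.29077572],
       [ 0.        ,  0.        ,  0.        ,  1.        ]])}
wrist {'K': array([[300.52110449,   0.        , 277.33259762],
       [  0.        , 300.52110449, 213.94058709],
       [  0.        ,   0.        ,   1.        ]]), 'k1': -0.026102587695770403, 'camera_from_world': array([[-0.30366992, -0.95277663,  0.00113042,  0.67424743],
       [ 0.91675105, -0.29251057, -0.27203876,  0.03418519],
       [ 0.25952284, -0.08157368,  0.96228563, -0.38982398],
       [ 0.        ,  0.        ,  0.        ,  1.        ]])}
```

View pics/scene0.png

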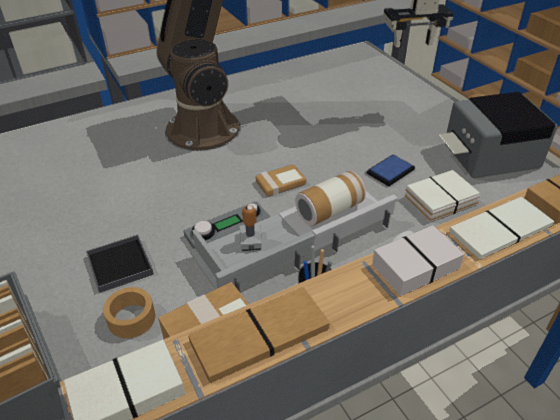

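View pics/side0.png

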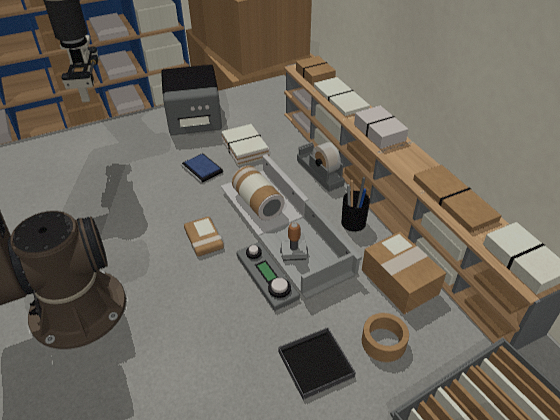

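View pics/wrist0.png

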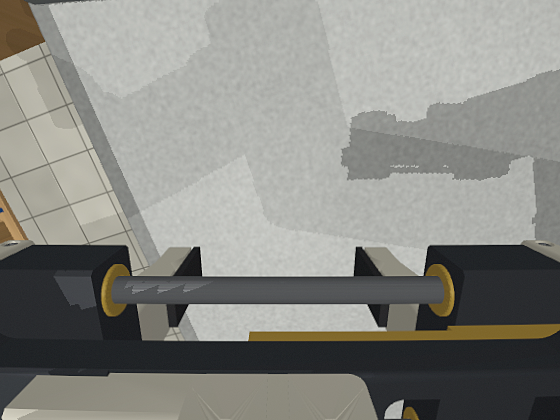

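The scene view shows the stamp near (250,228), the keys at (203,229) for print and (253,209) for zero, the tube near (331,197) and the tray near (120,262). The side view shows the same layout. I'll enlarge both.

Run:
```python
from h import *
im=cv2.imread('pics/scene0.png')
crop(im,170,150,410,300,3.3,'pics/s_a.png'); crop(im,70,220,170,320,5,'pics/s_b.png')
im=cv2.imread('pics/side0.png')
crop(im,210,150,380,320,3.5,'pics/d_a.png'); crop(im,260,310,420,410,4,'pics/d_b.png')
```

```text
(no output)
```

View pics/s_a.png

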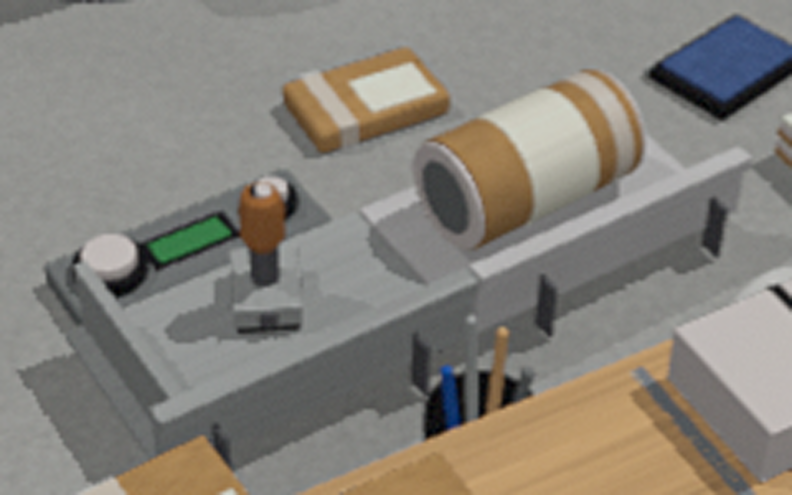

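View pics/s_b.png

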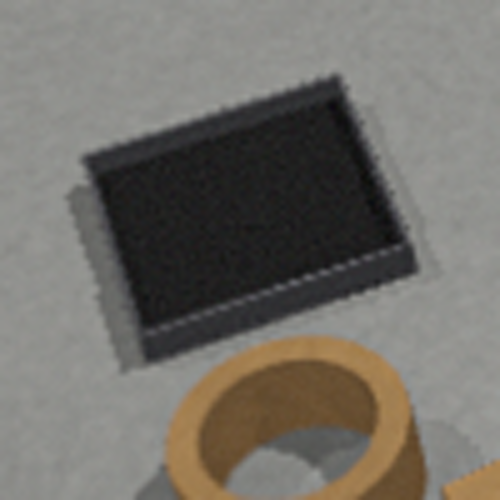

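View pics/d_a.png

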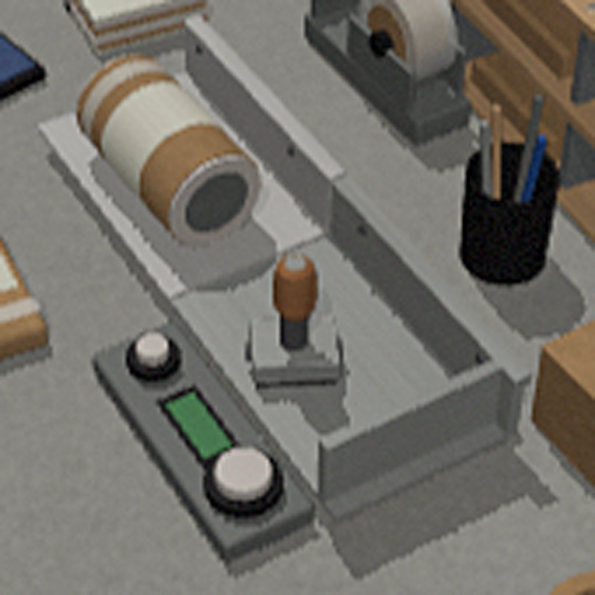

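View pics/d_b.png

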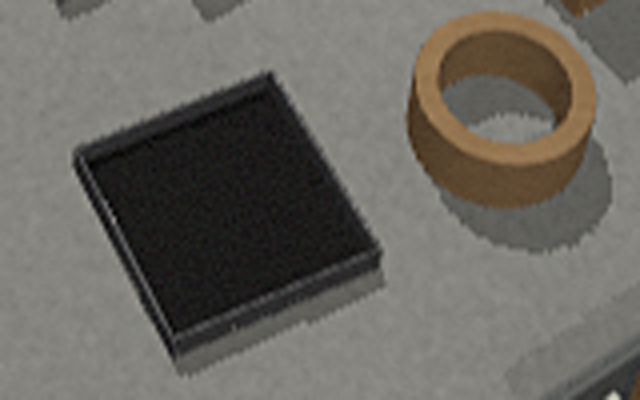

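Run:
```python
from h import *
from scipy.optimize import least_squares
C={n:calibration(n) for n in ['scene','side']}
def S(u,v): return np.array([170+u/3.3,150+v/3.3])
def D(u,v): return np.array([210+u/3.5,150+v/3.5])
obs=[('scene',S(365,212),(-.075,0,.025)),('scene',S(742,150),(.075,.25,.085)),('side',D(182,293),(-.075,0,.025)),
('side',D(328,235),(.075,0,.025)),('side',D(42,127),(-.075,.25,.025)),('side',D(320,445),(-.075,-.235,.085)),('side',D(190,18),(.075,.25,.085)),('side',D(333,178),(.075,0,.085))]
def W(p,q): c,s=np.cos(p[2]),np.sin(p[2]); return np.array([p[0]+c*q[0]-s*q[1],p[1]+s*q[0]+c*q[1],q[2]])
f=lambda p: np.concatenate([proj(C[n],W(p,q))[0]-uv for n,uv,q in obs])
best=least_squares(f,[.6,.1,0.1],loss='soft_l1'); print(best.x,np.degrees(best.x[2]));print(f(best.x).reshape(-1,2).round(1))
p=best.x
inv=lambda w:np.array([ (np.cos(p[2])*(w[0]-p[0])+np.sin(p[2])*(w[1]-p[1])),(-np.sin(p[2])*(w[0]-p[0])+np.cos(p[2])*(w[1]-p[1])),w[2]])
for nm,a,b in [('print',S(109,252),D(243,472)),('zero',S(272,188),D(152,346)),('stamptop',S(264,186),D(295,258)),('stem/sole',S(264,275),D(293,345)),('tubecapR',S(449,195),D(215,203))]:
    w=tri([(C['scene'],a),(C['side'],b)]); print(nm,w.round(4),'st',inv(w).round(4), (proj(C['scene'],w)-a).round(1),(proj(C['side'],w)-b).round(1))
def SB(u,v): return np.array([70+u/5,220+v/5])
def DB(u,v): return np.array([260+u/4,310+v/4])
for n,pts in [('scene',[SB(88,157),SB(340,78),SB(412,248),SB(143,335)]),('side',[DB(76,152),DB(270,74),DB(380,252),DB(178,345)])]:
    q=np.array([onz(C[n],u,.02) for u in pts]); print(n,q.round(4).tolist(),q.mean(0).round(4)); e=np.roll(q,-1,0)-q; print(np.linalg.norm(e,axis=1).round(3),np.degrees(np.arctan2(e[:,1],e[:,0])).round(1))
np.save('st.npy',p)
```

```text
[0.58007859 0.01591762 0.05116675] 2.9316387690019514
[[-1.4  0.1]
 [ 0.6  0.6]
 [-3.4  0.7]
 [ 0.6 -0.8]
 [ 0.  -1.8]
 [ 0.5  0.2]
 [-0.4 -0.3]
 [-0.3  0.1]]
print [ 0.4728 -0.1852  0.0416] st [-0.1174 -0.1954  0.0416] [[-0.5  0.6]] [[-0.5 -0.6]]
zero [ 0.4643 -0.0446  0.0412] st [-0.1188 -0.0545  0.0412] [[-0.2  0.3]] [[-0.2 -0.3]]
stamptop [ 0.5611 -0.0938  0.1374] st [-0.0245 -0.1086  0.1374] [[-0.4  0.5]] [[-0.3 -0.5]]
stem/sole [ 0.5583 -0.0971  0.0494] st [-0.0275 -0.1118  0.0494] [[-0.6  0.8]] [[-0.5 -0.7]]
tubecapR [0.5649 0.0547 0.0689] st [-0.0132  0.0395  0.0689] [[-0.5  0.8]] [[-0.4 -0.7]]
scene [[0.3982, -0.4579, 0.02], [0.4029, -0.3327, 0.02], [0.5303, -0.3368, 0.02], [0.5237, -0.4622, 0.02]] [ 0.4638 -0.3974  0.02  ]
[0.125 0.127 0.126 0.126] [ 87.8  -1.8 -93.  178. ]
side [[0.3987, -0.3371, 0.02], [0.525, -0.3408, 0.02], [0.5216, -0.4678, 0.02], [0.3961, -0.4663, 0.02]] [ 0.4604 -0.403   0.02  ]
[0.126 0.127 0.126 0.129] [ -1.7 -91.5 179.3  88.9]
```

```bash
cat >> h.py <<'E'
ST=np.load('st.npy') if __import__('os').path.exists('st.npy') else None
def W(q,p=None):
    p=ST if p is None else p; c,s=np.cos(p[2]),np.sin(p[2]); return np.array([p[0]+c*q[0]-s*q[1],p[1]+s*q[0]+c*q[1],q[2]])
def I(w,p=None):
    p=ST if p is None else p; c,s=np.cos(p[2]),np.sin(p[2]); d=np.array(w)[:2]-p[:2]; return np.array([c*d[0]+s*d[1],-s*d[0]+c*d[1],w[2]])
def togo(pos,yaw):
    o=telemetry.get_obs(); Rt=R.from_euler('xyz',o['orientation'],degrees=True); Rg=R.from_euler('xyz',[180,0,yaw],degrees=True)
    d=np.array(pos)-o['tool_pos']
    print('clock',round(o['clock'],2),'pos',o['tool_pos'].round(4),'rpy',o['orientation'].round(2),'F',o['force'].round(1),'open',round(o['opening'],4))
    print('shift cm in present tool axes',(Rt.inv().apply(d)*100).round(2),' in goal axes',(Rg.inv().apply(d)*100).round(2),'turn',((Rt.inv()*Rg).as_rotvec(degrees=True)).round(2))
def state(): togo([0,0,0],0)
E
python3 - <<'E'
from h import *
togo([0.50,-0.095,0.23],3)
c=calibration('wrist'); M=np.array(c['camera_from_world']); print('cam pos',-M[:3,:3].T@M[:3,3], 'look',-M[2,:3])
C={n:calibration(n) for n in ['scene','side']}
a=np.array([210+507/3.5,150+255/3.5]); print('cup',I(onz(C['side'],a,0)))
for t,b in [((472,320),(538,98)),((503,332),(496,106))]:
    w=tri([(C['scene'],np.array([170+t[0]/3.3,150+t[1]/3.3])),(C['side'],np.array([210+b[0]/3.5,150+b[1]/3.5]))]); print('pen',w,I(w))
E
```

```text
clock 0.15 pos [0.2044 0.6429 0.2258] rpy [ 1.7993e+02 -1.0000e-02 -1.7640e+01] F [ 0.  -0.4 -0.2] open 0.0875
shift cm in present tool axes [50.53 61.37 -0.33]  in goal axes [25.66 75.24 -0.42] turn [ 7.000e-02  1.000e-02 -2.064e+01]
cam pos [0.27459101 0.62064151 0.38378129] look [-0.25946635  0.08177203 -0.96228403]
cup [ 0.20391671 -0.07481231  0.        ]
pen [ 0.78490478 -0.06101767  0.18506643] [ 0.20062331 -0.08731032  0.18506643]
pen [ 0.77358514 -0.02797522  0.15277222] [ 0.19100843 -0.05373218  0.15277222]
```

step_arm:
  plan: "8.7 2.5 3 -0.5 0 0 -6.9;8.7 2.5 3 -0.5 0 0 -6.9;8.7 2 3.2 -0.5 0 0 -6.9;8.7 1.5 3.8 -0.2 0 0 0;8.7 1.5 3.8 -0.2 0 0 0;8.7 1.5 3.8 -0.2 0 0 0;8.7 1.5 3.8 -0.2 0 0 0;8.7 1.5 3.8 -0.2 0 0 0;8.7 1.5 3.8 -0.2 0 0 0;8.7 1.5 3.8 -0.2 0 0 0;8.7 1.5 3.8 -0.2 0 0 0;8.7 1.5 3.8 -0.2 0 0 0"

```text
clock: 1.15
tool_pos: [0.4093, 0.2034, 0.2599]
orientation: [-180.0, -0.0, 3.1]
force: [1.6, 0.6, -0.3]
opening: 0.0868
```

Run:
```python
from h import *
togo([0.52,-0.095,0.26],3)
```

```text
clock 1.15 pos [0.4093 0.2034 0.2599] rpy [-1.7997e+02 -2.0000e-02  3.0900e+00] F [ 1.6  0.6 -0.3] open 0.0868
shift cm in present tool axes [ 9.45e+00  3.04e+01 -3.00e-02]  in goal axes [ 9.500e+00  3.038e+01 -1.000e-02] turn [-0.03 -0.02  0.09]
```

step_arm:
  plan: "8.7 1.2 3.8 0 0 0 0;8.7 1.2 3.8 0 0 0 0;8.7 1.2 3.8 0 0 0 0;8.7 1.2 3.8 0 0 0 0;8.7 1.2 3.8 0 0 0 0;8.7 1.2 3.8 0 0 0 0;8.7 1.2 3.8 0 0 0 0;8.7 0.6 1.9 0 0 0 0;8.7 0 0 0 0 0 0;8.7 0 0 0 0 0 0"

```text
clock: 1.98
tool_pos: [0.5141, -0.0755, 0.2589]
orientation: [180.0, 0.1, 2.9]
force: [0.2, 0.2, 0.8]
opening: 0.0867
```

Run:
```python
from h import *
togo([0.52,-0.095,0.26],3)
import pickle
c=calibration('wrist'); pickle.dump(c,open('w1.pkl','wb')); im=snapshot('wrist'); cv2.imwrite('pics/w1.png',im)
cv2.imwrite('pics/w1b.png',cv2.resize(im,None,fx=1.42,fy=1.42))
```

```text
clock 1.98 pos [ 0.5141 -0.0755  0.2589] rpy [1.8e+02 7.0e-02 2.9e+00] F [0.2 0.2 0.8] open 0.0867
shift cm in present tool axes [ 0.49  1.98 -0.11]  in goal axes [ 0.49  1.98 -0.11] turn [ 0.    0.07 -0.1 ]
```

View pics/w1b.png

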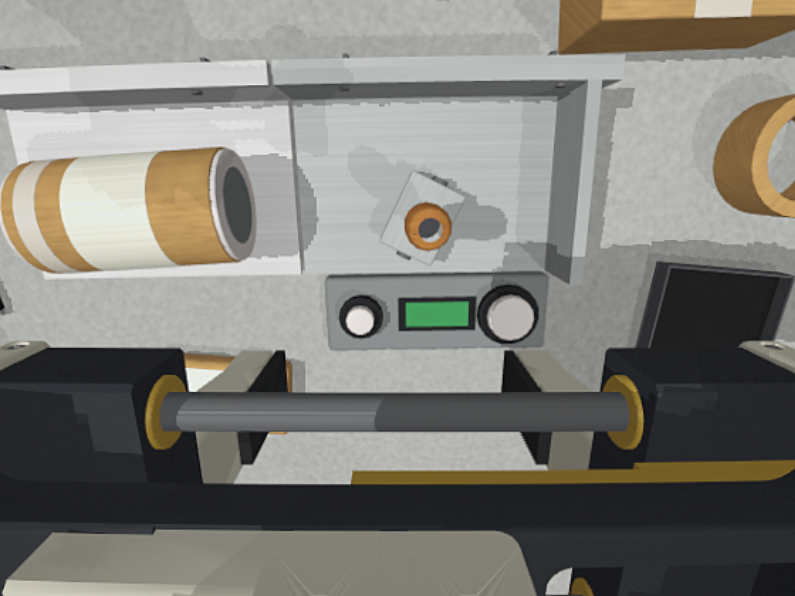

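Run:
```python
from h import *
import pickle
from scipy.optimize import least_squares
im=cv2.imread('pics/w1.png')
crop(im,200,30,440,210,3.3,'pics/w1c.png')
crop(im,0,30,240,210,3.3,'pics/w1d.png')
c=pickle.load(open('w1.pkl','rb'))
s=np.array([1,1])/1.42
for n,uv,z in [('handle',(429,227),.135),('zero',(360,320),.041),('print',(510,313),.041),('seamfront',(302,272),.025),('fenceseam top',(270,84),.085),('stopfront',(583,284),.085)]:
    w=onz(c,np.array(uv)*s,z); print(n,w.round(4),I(w).round(4))
```

```text
handle [ 0.5611 -0.0963  0.135 ] [-0.0247 -0.1111  0.135 ]
zero [ 0.464  -0.0468  0.041 ] [-0.1192 -0.0567  0.041 ]
print [ 0.4777 -0.1848  0.041 ] [-0.1125 -0.1952  0.041 ]
seamfront [0.5032 0.0099 0.025 ] [-0.0771 -0.0021  0.025 ]
fenceseam top [0.6514 0.0194 0.085 ] [ 0.0714 -0.0002  0.085 ]
stopfront [ 0.5177 -0.2273  0.085 ] [-0.0748 -0.2397  0.085 ]
```

View pics/w1c.png

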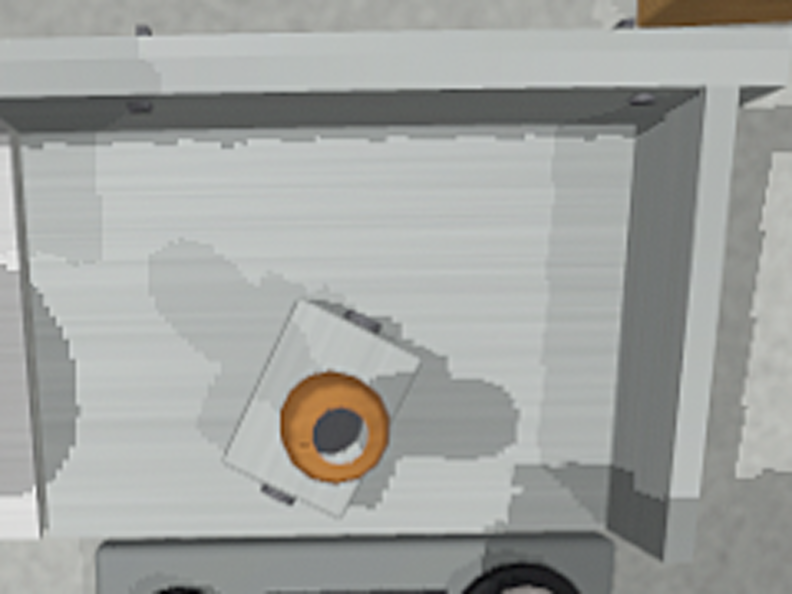

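View pics/w1d.png

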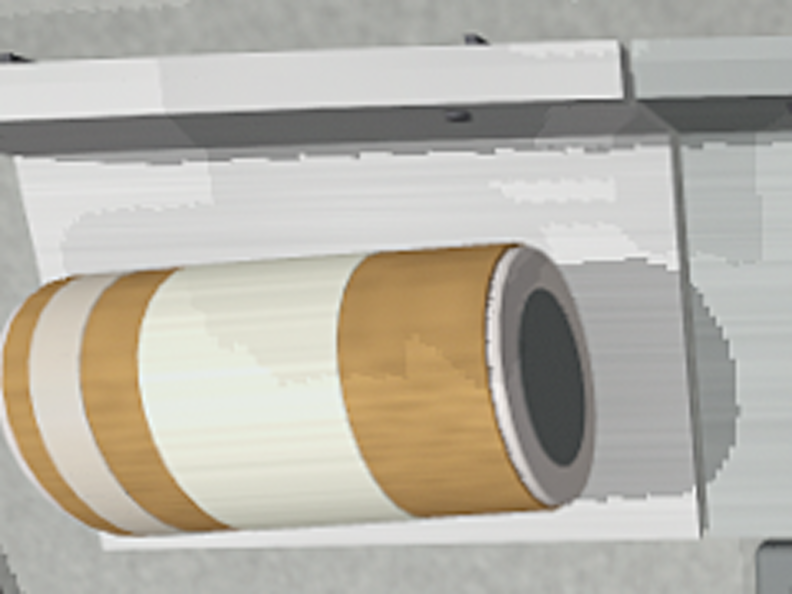

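Run:
```python
from h import *
import pickle
c=pickle.load(open('w1.pkl','rb'))
print(onz(c,(200+335/3.3,30+427/3.3),.112),onz(c,(200+338/3.3,30+432/3.3),.135))
togo([0.561,-0.096,0.087],3)
```

```text
[ 0.55931215 -0.09768768  0.112     ] [ 0.56010982 -0.09670058  0.135     ]
clock 2.03 pos [ 0.5139 -0.0747  0.2591] rpy [-1.7999e+02  5.0000e-02  2.9800e+00] F [-0.4  0.3  0.2] open 0.087
shift cm in present tool axes [ 4.61  2.38 17.21]  in goal axes [ 4.59  2.38 17.21] turn [-0.01  0.05 -0.02]
```

step_arm:
  plan: "8.7 2.2 1.2 0 0 0 0;8.7 2.3 1.3 0 0 0 0;8.7 0 0 2.5 0 0 0;8.7 0 0 3 0 0 0;8.7 0 0 3 0 0 0;8.7 0 0 3 0 0 0;8.7 0 0 2.5 0 0 0;8.7 0 0 2 0 0 0;8.7 0 0 1.2 0 0 0;8.7 0 0 0 0 0 0;8.7 0 0 0 0 0 0"

```text
clock: 2.95
tool_pos: [0.5603, -0.0959, 0.0876]
orientation: [180.0, 0.1, 3.2]
force: [0.0, -0.4, 0.0]
opening: 0.0869
```

Run:
```python
from h import *
togo([0.560,-0.097,0.087],3)
im=snapshot('side'); crop(im,220,150,370,290,4,'pics/d1.png')
```

```text
clock 2.95 pos [ 0.5603 -0.0959  0.0876] rpy [1.7999e+02 6.0000e-02 3.1700e+00] F [ 0.  -0.4  0. ] open 0.0869
shift cm in present tool axes [-0.03  0.11  0.06]  in goal axes [-0.03  0.11  0.06] turn [0.01 0.06 0.17]
```

View pics/d1.png

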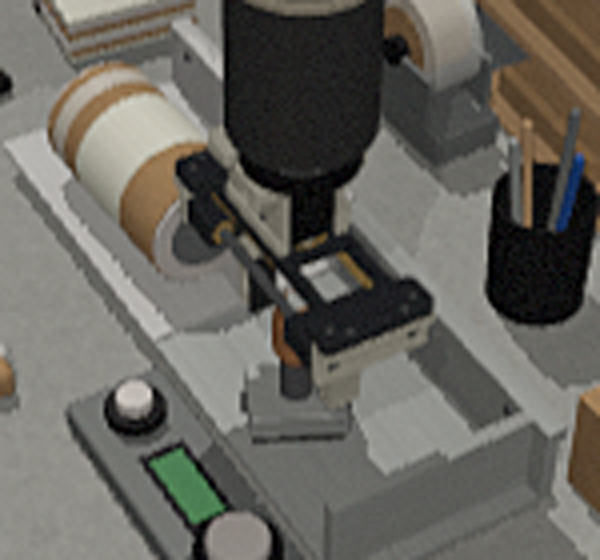

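The handle at about (290,335) in this crop stands between the open fingers. I'll close on it now.

step_arm:
  plan: "3 0 0 0 0 0 0;0 0 0 0 0 0 0;0 0 0 0 0 0 0;0 0 0 0 0 0 0;0 0 0 0 0 0 0;0 0 0 0 0 0 0;0 0 0 0 0 0 0;0 0 0 0 0 0 0"

```text
clock: 3.67
tool_pos: [0.5605, -0.097, 0.0876]
orientation: [180.0, -0.0, 3.1]
force: [0.1, 0.3, -1.0]
opening: 0.0391
```

step_arm:
  plan: "0 0 0 0 0 0 0;0 0 0 0 0 0 0;0 0 0 0 0 0 0;0 0 0 0 0 0 0"

```text
clock: 4.0
tool_pos: [0.5605, -0.0969, 0.0875]
orientation: [-180.0, 0.0, 3.1]
force: [0.1, 0.3, 0.5]
opening: 0.0321
```

step_arm:
  plan: "0 0 0 -0.4 0 0 0;0 0 0 -1 0 0 0;0 0 0 -1.6 0 0 0;0 0 0 -2 0 0 0;0 0 0 -2 0 0 0;0 0 0 -2 0 0 0;0 0 0 -1.6 0 0 0;0 0 0 -0.9 0 0 0;0 0 0 0 0 0 0"

```text
clock: 4.75
tool_pos: [0.5616, -0.097, 0.2052]
orientation: [-180.0, -0.2, 3.1]
force: [0.2, 0.7, -2.4]
opening: 0.0319
```

Run:
```python
from h import *
togo([0.462,-0.400,0.20],3)
import pickle
c=calibration('wrist'); pickle.dump(c,open('w2.pkl','wb')); im=snapshot('wrist'); cv2.imwrite('pics/w2b.png',cv2.resize(im,None,fx=1.42,fy=1.42))
im=snapshot('side'); crop(im,220,150,370,290,4,'pics/d2.png')
```

```text
clock 4.75 pos [ 0.5616 -0.097   0.2052] rpy [-180.     -0.23    3.08] F [ 0.2  0.7 -2.4] open 0.0319
shift cm in present tool axes [-11.57  29.73   0.47]  in goal axes [-11.53  29.74   0.52] turn [-0.   -0.23  0.08]
```

View pics/w2b.png

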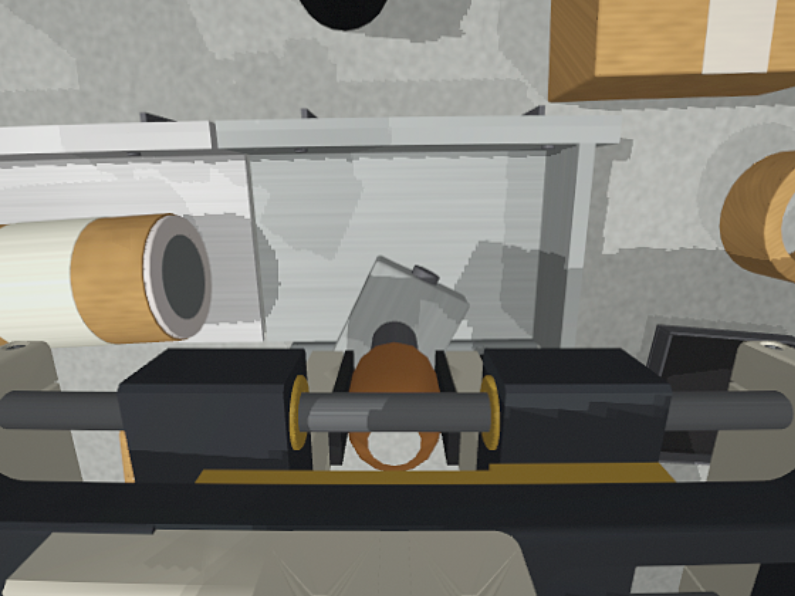

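View pics/d2.png

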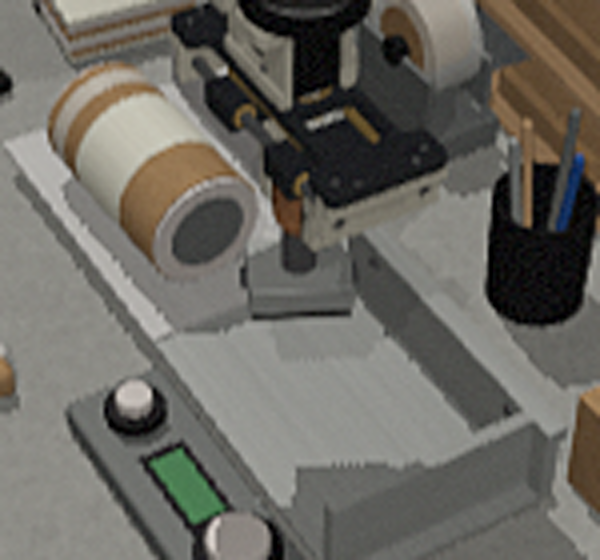

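The stamp hangs upright in the gripper and is clear of the platform. Next I'll carry it over the stop to the tray.

step_arm:
  plan: "0 -0.4 1 0 0 0 0;0 -0.8 2 0 0 0 0;0 -1.1 2.8 0 0 0 0;0 -1.2 3.2 0 0 0 0;0 -1.2 3.2 0 0 0 0;0 -1.2 3.2 0 0 0 0;0 -1.2 3.2 0 0 0 0;0 -1.2 3.2 0 0 0 0;0 -1.2 3 0 0 0 0;0 -1 2.5 0 0 0 0;0 -0.7 1.6 0 0 0 0;0 -0.3 0.8 0 0 0 0"

```text
clock: 5.85
tool_pos: [0.4593, -0.4017, 0.2007]
orientation: [-179.9, 0.2, 2.9]
force: [-0.1, 0.6, -3.0]
opening: 0.0322
```

step_arm:
  plan: "0 0 0 0 0 0 0;0 0 0 0 0 0 0"

```text
clock: 6.02
tool_pos: [0.4609, -0.3996, 0.2014]
orientation: [-179.9, 0.1, 3.0]
force: [-0.1, -0.6, -4.2]
opening: 0.0324
```

Run:
```python
from h import *
togo([0.462,-0.400,0.085],3)
import pickle
c=calibration('wrist'); pickle.dump(c,open('w3.pkl','wb')); im=snapshot('wrist'); cv2.imwrite('pics/w3b.png',cv2.resize(im,None,fx=1.42,fy=1.42))
im=snapshot('side'); crop(im,240,240,400,410,3.5,'pics/d3.png')
```

```text
clock 6.02 pos [ 0.4609 -0.3996  0.2014] rpy [-1.7993e+02  9.0000e-02  3.0000e+00] F [-0.1 -0.6 -4.2] open 0.0324
shift cm in present tool axes [ 0.13  0.06 11.64]  in goal axes [ 0.11  0.04 11.64] turn [-0.07  0.09 -0.  ]
```

View pics/w3b.png

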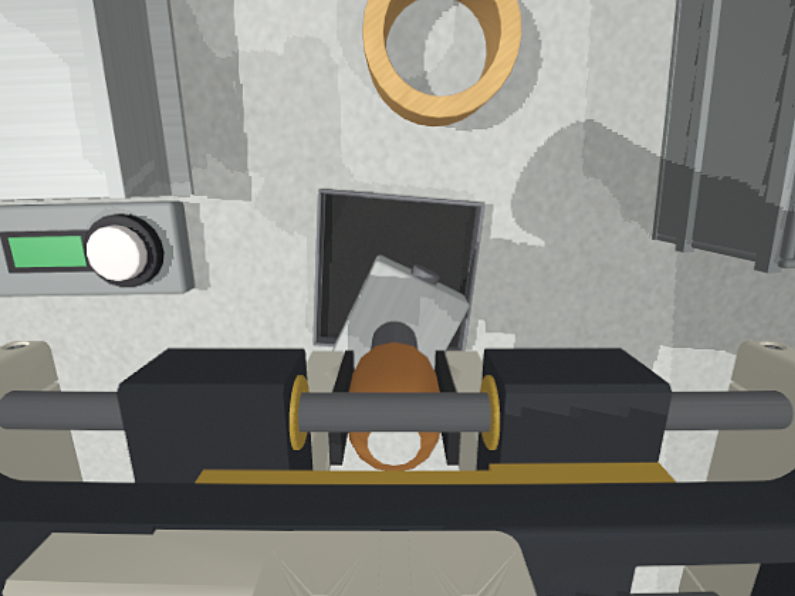

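View pics/d3.png

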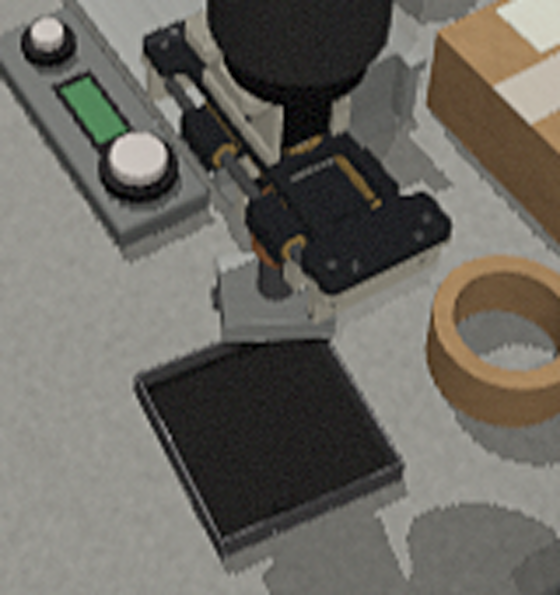

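Run:
```python
from h import *
import pickle
c=pickle.load(open('w3.pkl','rb'))
a=onz(c,np.array((319,190))/1.42,.02);b=onz(c,np.array((484,203))/1.42,.02);m=(a+b)/2;e=(b-a)/np.linalg.norm(b-a);print(a,b,np.linalg.norm(b-a),'center',m+.0635*np.array([e[1],-e[0],0]))
print(m+.0635*np.array([-abs(e[1]),0,0]))
```

```text
[ 0.52619853 -0.33842142  0.02      ] [ 0.52305194 -0.46636201  0.02      ] 0.12797928253905302 center [ 0.46114443 -0.40083046  0.02      ]
[ 0.46114443 -0.40239172  0.02      ]
```

Three views agree on the tray centre at (0.461, -0.401). I'll lower the stamp there.

step_arm:
  plan: "0 0 0.1 1 0 0 0;0 0 0 2 0 0 0;0 0 0 2.5 0 0 0;0 0 0 2.5 0 0 0;0 0 0 2 0 0 0;0 0 0 1.5 0 0 0;0 0 0 0.8 0 0 0;0 0 0 0.2 0 0 0;0 0 0 0 0 0 0"

```text
clock: 6.87
tool_pos: [0.4618, -0.4002, 0.0772]
orientation: [-180.0, 0.0, 3.1]
force: [1.1, -0.2, -2.8]
opening: 0.0319
```

step_arm:
  plan: "0 0 0 0.2 0 0 0;0 0 0 0.15 0 0 0;0 0 0 0 0 0 0"

```text
clock: 7.12
tool_pos: [0.4619, -0.4008, 0.0747]
orientation: [180.0, -0.1, 3.1]
force: [0.2, -0.6, -2.6]
opening: 0.032
```

step_arm:
  plan: "0 0 0 0.2 0 0 0;0 0 0 0.15 0 0 0;0 0 0 0 0 0 0"

```text
clock: 7.37
tool_pos: [0.4615, -0.4006, 0.0704]
orientation: [-180.0, 0.0, 3.1]
force: [-0.2, -0.3, -2.4]
opening: 0.0326
```

step_arm:
  plan: "0 0 0 0.1 0 0 0;0 0 0 0 0 0 0"

```text
clock: 7.53
tool_pos: [0.4617, -0.4009, 0.07]
orientation: [180.0, -0.0, 3.1]
force: [-1.0, 1.0, 2.1]
opening: 0.032
```

The force changed by about 4.5 N, to a push from below, at the expected height of 0.070. The stamp is down, so I'll release it.

step_arm:
  plan: "3.4 0 0 0 0 0 0;3.8 0 0 0 0 0 0;4.5 0 0 0 0 0 0;8 0 0 0 0 0 0;8 0 0 0 0 0 0;8 0 0 0 0 0 0;8 0 0 0 0 0 0;8 0 0 0 0 0 0;8 0 0 0 0 0 0"

```text
clock: 8.28
tool_pos: [0.4616, -0.4007, 0.0696]
orientation: [180.0, -0.0, 3.1]
force: [0.1, 0.4, -0.2]
opening: 0.0776
```

step_arm:
  plan: "8 0 0 -1 0 0 0;8 0 0 -2 0 0 0;8 0 0 -3 0 0 0;8 0 0 -3 0 0 0;6 0 0 -2 0 0 0;4 0 0 0 0 0 0"

```text
clock: 8.78
tool_pos: [0.4639, -0.4023, 0.1859]
orientation: [179.7, -0.4, 3.1]
force: [1.6, 0.4, -0.7]
opening: 0.0719
```

Run:
```python
from h import *
togo([0.464,-0.0455,0.08],3)
im=snapshot('side'); crop(im,240,240,400,410,3.5,'pics/d4.png')
im=snapshot('scene'); crop(im,70,200,270,320,4,'pics/s4.png')
```

```text
clock 8.78 pos [ 0.4639 -0.4023  0.1859] rpy [179.7   -0.41   3.11] F [ 1.6  0.4 -0.7] open 0.0719
shift cm in present tool axes [  1.87 -35.68  10.42]  in goal axes [  1.88 -35.63  10.59] turn [ 0.3  -0.41  0.11]
```

View pics/d4.png

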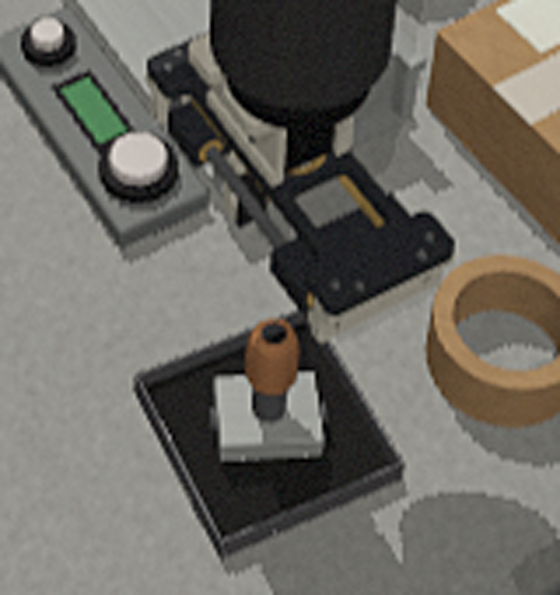

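View pics/s4.png

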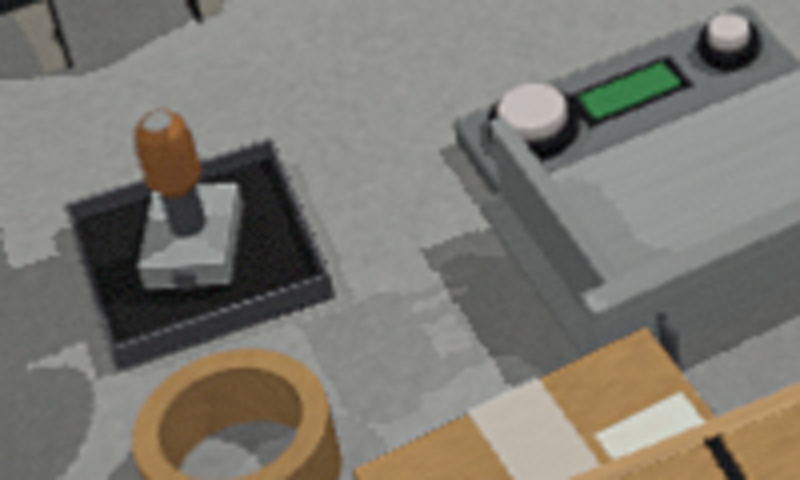

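The stamp stands upright inside its tray. Next is the zero key, pressed with closed fingers.

step_arm:
  plan: "0 0.2 -2 0 0 0 0;0 0.2 -3.8 0 0 0 0;0 0.2 -3.8 0 0 0 0;0 0.2 -3.8 0 0 0 0;0 0.2 -3.8 0 0 0 0;0 0.2 -3.8 0 0 0 0;0 0.2 -3.8 0 0 0 0;0 0.2 -3.8 0 0 0 0;0 0.2 -3.5 0 0 0 0;0 0.1 -2.2 1 0 0 0;0 0 -1.2 2 0 0 0;0 0 0 2 0 0 0"

```text
clock: 9.88
tool_pos: [0.4615, -0.0429, 0.1291]
orientation: [-180.0, -0.1, 3.2]
force: [0.8, 0.4, -0.7]
opening: 0.0004
```

Run:
```python
from h import *
togo([0.464,-0.046,0.05],3)
import pickle
c=calibration('wrist'); pickle.dump(c,open('w5.pkl','wb')); im=snapshot('wrist'); cv2.imwrite('pics/w5b.png',cv2.resize(im,None,fx=1.42,fy=1.42))
```

```text
clock 9.88 pos [ 0.4615 -0.0429  0.1291] rpy [-1.7997e+02 -6.0000e-02  3.2200e+00] F [ 0.8  0.4 -0.7] open 0.0004
shift cm in present tool axes [0.22 0.32 7.91]  in goal axes [0.23 0.32 7.91] turn [-0.03 -0.06  0.22]
```

View pics/w5b.png

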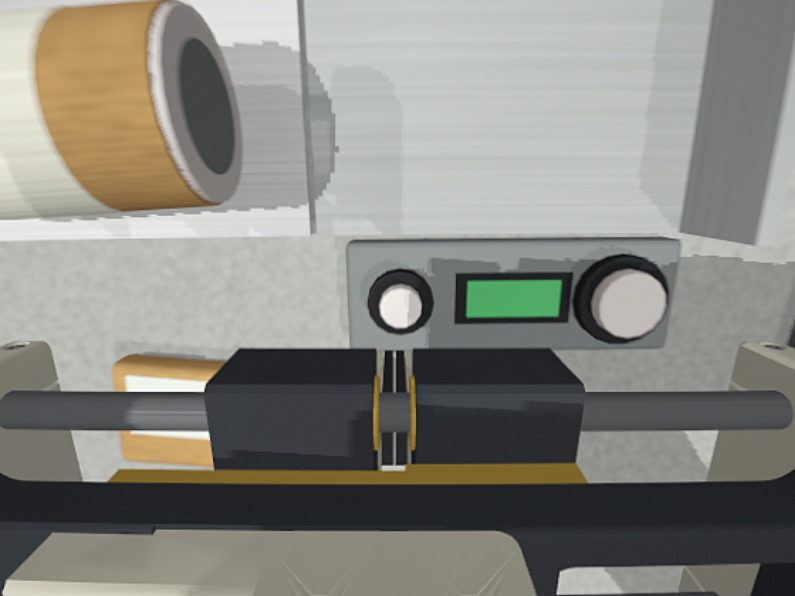

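Run:
```python
from h import *
import pickle
c=pickle.load(open('w5.pkl','rb'))
C={n:calibration(n) for n in ['scene','side']}
for n,uv,s,d in [('zero',(402,306),(170+272/3.3,150+188/3.3),(210+152/3.5,150+346/3.5)),('print',(628,303),(170+109/3.3,150+252/3.3),(210+243/3.5,150+472/3.5))]:
    for z in (.035,.041): print(n,onz(c,np.array(uv)/1.42,z))
    print(tri([(c,np.array(uv)/1.42),(C['scene'],np.array(s)),(C['side'],np.array(d))]))
togo([0.465,-0.046,0.046],3)
```

```text
zero [ 0.46281005 -0.04797235  0.035     ]
zero [ 0.46452372 -0.04776365  0.041     ]
[ 0.464682   -0.0461606   0.04233184]
print [ 0.47252567 -0.18732366  0.035     ]
print [ 0.47400808 -0.1837982   0.041     ]
[ 0.4731724  -0.18466536  0.04081495]
clock 9.93 pos [ 0.4587 -0.0442  0.1249] rpy [180.     0.32   3.14] F [-2.1 -0.6 -5. ] open 0.0007
shift cm in present tool axes [0.66 0.22 7.89]  in goal axes [0.62 0.21 7.89] turn [0.   0.32 0.14]
```

step_arm:
  plan: "0 0.3 0.3 2 0 0 0;0 0 0 2 0 0 0;0 0 0 1.5 0 0 0;0 0 0 0.8 0 0 0;0 0 0 0 0 0 0;0 0 0 0 0 0 0"

```text
clock: 10.43
tool_pos: [0.4646, -0.0483, 0.0666]
orientation: [180.0, 0.1, 3.1]
force: [0.3, -0.3, 1.3]
opening: 0.0004
```

Run:
```python
from h import *
togo([0.4645,-0.047,0.041],3)
```

```text
clock 10.43 pos [ 0.4646 -0.0483  0.0666] rpy [1.7997e+02 7.0000e-02 3.0500e+00] F [ 0.3 -0.3  1.3] open 0.0004
shift cm in present tool axes [ 0.   -0.13  2.56]  in goal axes [-0.   -0.13  2.56] turn [0.03 0.07 0.05]
```

step_arm:
  plan: "0 0 -0.1 1 0 0 0;0 0 0 1 0 0 0;0 0 0 0.3 0 0 0;0 0 0 0.2 0 0 0;0 0 0 0.2 0 0 0;0 0 0 0.1 0 0 0"

```text
clock: 10.93
tool_pos: [0.4649, -0.047, 0.0391]
orientation: [-180.0, -0.0, 3.1]
force: [-2.2, -0.2, 2.4]
opening: 0.0006
```

step_arm:
  plan: "0 0 0 0.2 0 0 0;0 0 0 0.2 0 0 0;0 0 0 0 0 0 0"

```text
clock: 11.18
tool_pos: [0.4652, -0.047, 0.0375]
orientation: [180.0, -0.1, 3.2]
force: [-13.7, 3.3, 40.6]
opening: 0.0005
```

step_arm:
  plan: "0 0 0 -0.3 0 0 0;0 0 0 -0.7 0 0 0;0 0 0 -2 0 0 0;0 0 0 -3 0 0 0;0 0 0 -3.5 0 0 0;0 0 0 -3.5 0 0 0;0 0 0 -3 0 0 0;8.7 0 0 0 0 0 0"

```text
clock: 11.85
tool_pos: [0.4683, -0.0466, 0.2014]
orientation: [-180.0, -0.6, 3.1]
force: [1.0, 0.4, 0.4]
opening: 0.0034
```

Run:
```python
from h import *
state()
import pickle
c=calibration('wrist'); pickle.dump(c,open('w6.pkl','wb')); im=snapshot('wrist'); cv2.imwrite('pics/w6.png',im); cv2.imwrite('pics/w6b.png',cv2.resize(im,None,fx=1.42,fy=1.42))
im=snapshot('side'); crop(im,200,150,370,320,3.5,'pics/d6.png')
```

```text
clock 11.85 pos [ 0.4683 -0.0466  0.2014] rpy [-179.95   -0.62    3.13] F [1.  0.4 0.4] open 0.0034
shift cm in present tool axes [-46.72  -7.19  19.64]  in goal axes [-46.83  -4.66  20.14] turn [-0.07 -0.62  3.13]
```

View pics/w6b.png

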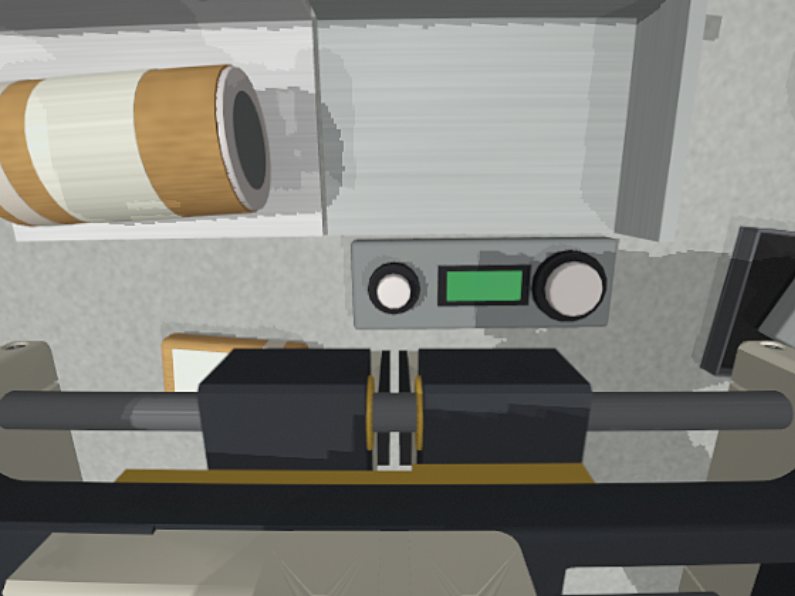

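View pics/d6.png

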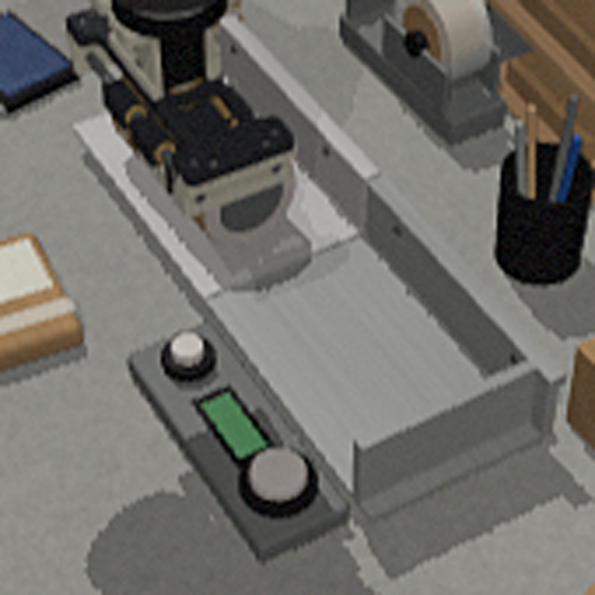

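```bash
cat > tube.py <<'E'
from h import *
from scipy.optimize import least_squares
def hull(c,p,z=.070):
    t=np.linspace(0,2*np.pi,90); a=np.array([-np.sin(p[2]),np.cos(p[2]),0]); b=np.array([np.cos(p[2]),np.sin(p[2]),0])
    P=[np.array([p[0],p[1],z])+s*.08*a+.045*(np.cos(k)*b+np.sin(k)*np.array([0,0,1])) for s in(-1,1) for k in t]
    return cv2.convexHull(proj(c,np.array(P)).astype(np.float32))
def fit(obs,p0):
    f=lambda p:[cv2.pointPolygonTest(hull(c,p),(float(u),float(v)),True) for c,pts in obs for u,v in pts]
    r=least_squares(f,p0,diff_step=1e-3,loss='soft_l1'); return r.x,np.round(f(r.x),1)
E
python3 - <<'E'
from tube import *
import pickle
w=pickle.load(open('w1.pkl','rb')); w6=pickle.load(open('w6.pkl','rb')); sc=calibration('scene'); sd=calibration('side')
os_=(sc,[(170+u/3.3,150+v/3.3) for u,v in [(414,165),(472,249),(440,143),(590,68),(644,130),(560,207)]])
ow=(w,[(u/3.3,30+v/3.3) for u,v in [(180,268),(350,253),(515,242),(230,529),(400,518),(560,509),(595,390),(3,370)]])
o6=(w6,[(u/1.42,v/1.42) for u,v in [(150,69),(230,64),(268,150),(190,217),(100,222)]])
od=(sd,[(210+u/3.5,150+v/3.5) for u,v in [(78,100),(120,57),(160,65),(230,130),(262,180),(195,245),(110,160)]])
for nm,o in [('all',[os_,ow,od,o6]),('w',[ow]),('s',[os_]),('d',[od])]:
    p,r=fit(o,[.565,.13,.05]); print(nm,p.round(4),np.degrees(p[2]).round(2),'station',I([p[0],p[1],.07]).round(4),'relyaw',np.degrees(p[2]-ST[2]).round(2)); print(r)
E
```

```text
all [0.556  0.1309 0.1032] 5.92 station [-0.0181  0.116   0.07  ] relyaw 2.98
[ 1.6  0.3  2.7  0.   0.   0.2  1.   0.1  0.2  0.2  0.6  0.6  0.2  5.5
  1.   0.7  0.  -1.6 -0.2  0.6  1.1 -0.   0.8  1.2 -0.1  0.1]
w [0.5563 0.1266 0.11  ] 6.3 station [-0.0181  0.1117  0.07  ] relyaw 3.37
[ 0.5 -0.   0.5  0.6  0.6  0.3  3.5  1.4]
s [0.5568 0.1327 0.1325] 7.59 station [-0.0173  0.1178  0.07  ] relyaw 4.66
[0.7 1.3 1.9 0.4 0.7 0.5]
d [0.559  0.1306 0.1181] 6.76 station [-0.0151  0.1156  0.07  ] relyaw 3.83
[ 0.3  0.6  0.6 -0.6  1.   0.2  0.4]
```

Run:
```python
from h import *
print(W([-.094,.115,.064])); togo(W([-.094,.115,.15]),2.9)
```

```text
[0.48032    0.12595954 0.064     ]
clock 11.95 pos [ 0.4656 -0.0467  0.1963] rpy [-179.93   -0.23    3.06] F [-0.4  0.2 -1.1] open 0.01
shift cm in present tool axes [  2.38 -17.16   4.66]  in goal axes [  2.35 -17.17   4.63] turn [-0.07 -0.23  0.16]
```

step_arm:
  plan: "8.7 0.4 -2.5 0 0 0 0;8.7 0.4 -3.2 0 0 0 0;8.7 0.5 -3.2 0 0 0 0;8.7 0.5 -3.2 0 0 0 0;8.7 0.4 -3 1 0 0 0;8.7 0.2 -2.1 1.6 0 0 0;8.7 0 0 2 0 0 0;8.7 0 0 0 0 0 0;8.7 0 0 0 0 0 0"

```text
clock: 12.7
tool_pos: [0.4783, 0.1254, 0.1471]
orientation: [179.9, 0.2, 3.1]
force: [-0.4, -0.4, 0.6]
opening: 0.0697
```

Run:
```python
from h import *
togo(W([-.094,.115,.064]),2.9)
im=snapshot('side'); crop(im,180,120,350,290,3.5,'pics/d7.png')
```

```text
clock 12.7 pos [0.4783 0.1254 0.1471] rpy [179.86   0.21   3.09] F [-0.4 -0.4  0.6] open 0.0697
shift cm in present tool axes [ 0.24 -0.07  8.31]  in goal axes [ 0.21 -0.05  8.31] turn [0.14 0.21 0.19]
```

View pics/d7.png

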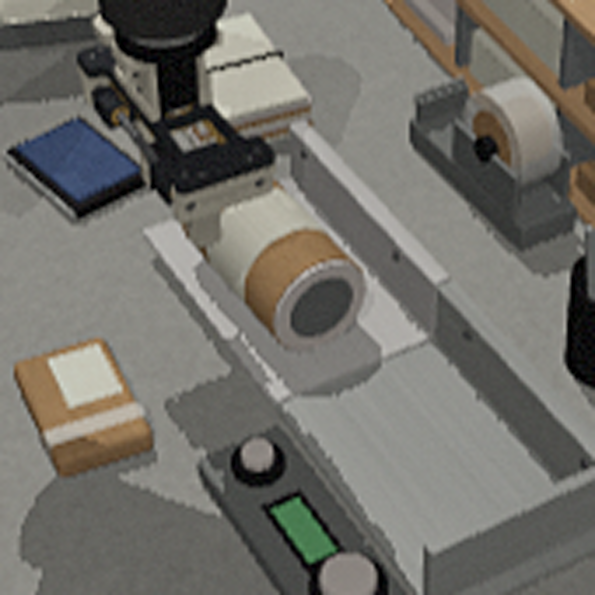

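step_arm:
  plan: "8.7 0 0 2 0 0 0;8.7 0 0 2.5 0 0 0;8.7 0 0 2 0 0 0;8.7 0 0 1.2 0 0 0;8.7 0 0 0.6 0 0 0;8.7 0 0 0 0 0 0;8.7 0 0 0 0 0 0;8.7 0 0 0 0 0 0"

```text
clock: 13.42
tool_pos: [0.4803, 0.1263, 0.0668]
orientation: [-179.9, -0.1, 3.1]
force: [0.0, -0.9, -0.1]
opening: 0.087
```

Run:
```python
from h import *
togo(W([-.0245,.115,.064]),2.9)
im=snapshot('side'); crop(im,180,120,350,290,3.5,'pics/d8.png')
```

```text
clock 13.42 pos [0.4803 0.1263 0.0668] rpy [-1.7995e+02 -1.0000e-01  3.0500e+00] F [ 0.  -0.9 -0.1] open 0.087
shift cm in present tool axes [6.95 0.05 0.3 ]  in goal axes [6.95 0.03 0.28] turn [-0.05 -0.1   0.15]
```

View pics/d8.png

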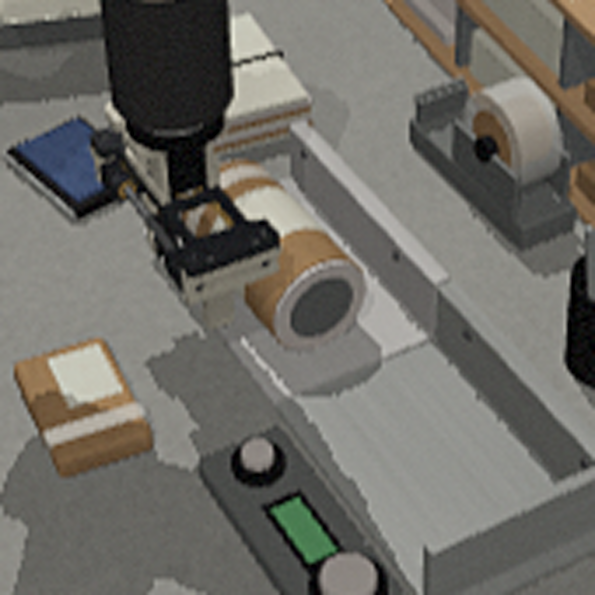

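step_arm:
  plan: "8.7 0.4 0 0.1 0 0 0;8.7 0.4 0 0.1 0 0 0;8.7 0.4 0 0 0 0 0;8.7 0.3 0 0 0 0 0;8.7 0.3 0 0 0 0 0;8.7 0.3 0 0 0 0 0;8.7 0.3 0 0 0 0 0;8.7 0.3 0 0 0 0 0;8.7 0.4 0 0 0 0 0;8.7 0.4 0 0 0 0 0;8.7 0.4 0 0 0 0 0;8.7 0.4 0 0 0 0 0"

```text
clock: 14.47
tool_pos: [0.5229, 0.1284, 0.0636]
orientation: [-180.0, -0.0, 3.1]
force: [0.5, -0.8, 0.1]
opening: 0.0872
```

Run:
```python
from h import *
togo(W([-.0245,.115,.064]),2.9)
im=snapshot('side'); crop(im,180,120,350,290,3.5,'pics/d9.png')
```

```text
clock 14.47 pos [0.5229 0.1284 0.0636] rpy [-180.     -0.      3.06] F [ 0.5 -0.8  0.1] open 0.0872
shift cm in present tool axes [ 2.69  0.03 -0.04]  in goal axes [ 2.69  0.02 -0.04] turn [-0.   -0.    0.16]
```

View pics/d9.png

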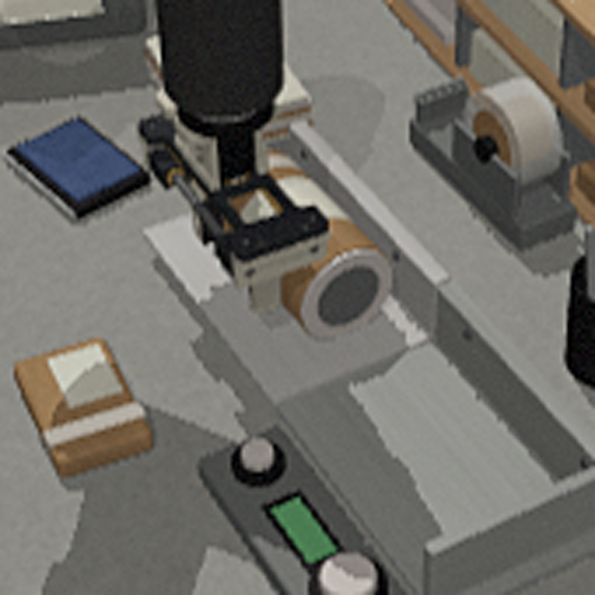

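The tube is rolling towards the fence ahead of the fingers, so I'll carry on.

step_arm:
  plan: "8.7 0.4 0 0 0 0 0;8.7 0.4 0 0 0 0 0;8.7 0.4 0 0 0 0 0;8.7 0.3 0 0 0 0 0;8.7 0.3 0 0 0 0 0;8.7 0.3 0 0 0 0 0;8.7 0.2 0 0 0 0 0;8.7 0.1 0 0 0 0 0;8.7 0 0 0 0 0 0"

```text
clock: 15.27
tool_pos: [0.5423, 0.1289, 0.063]
orientation: [179.9, 0.4, 3.1]
force: [-18.8, 4.5, 12.0]
opening: 0.0867
```

step_arm:
  plan: "8.7 0.1 0 0 0 0 0;8.7 0.1 0 0 0 0 0;8.7 0 0 0 0 0 0"

```text
clock: 15.52
tool_pos: [0.5424, 0.1288, 0.0629]
orientation: [179.9, 0.6, 3.1]
force: [-26.3, 5.4, 19.1]
opening: 0.0869
```

Contact came 7 mm earlier than worked out. I'll back off the load and look.

step_arm:
  plan: "8.7 -0.3 0 0 0 0 0;8.7 -0.2 0 0 0 0 0;8.7 0 0 0 0 0 0"

```text
clock: 15.77
tool_pos: [0.542, 0.1291, 0.0632]
orientation: [180.0, 0.1, 3.1]
force: [-7.1, 0.6, 2.0]
opening: 0.0871
```

Run:
```python
from h import *
import pickle
state()
c=calibration('wrist'); pickle.dump(c,open('w10.pkl','wb')); im=snapshot('wrist'); cv2.imwrite('pics/w10b.png',cv2.resize(im,None,fx=1.42,fy=1.42))
im=snapshot('side'); cv2.imwrite('pics/d10f.png',im); crop(im,180,120,350,290,3.5,'pics/d10.png')
im=snapshot('scene'); cv2.imwrite('pics/s10f.png',im); crop(im,250,130,450,280,4,'pics/s10.png')
```

```text
clock 15.77 pos [0.542  0.1291 0.0632] rpy [1.7996e+02 1.2000e-01 3.0800e+00] F [-7.1  0.6  2. ] open 0.0871
shift cm in present tool axes [-54.8    9.98   6.44]  in goal axes [-54.2   12.91   6.32] turn [0.04 0.12 3.08]
```

View pics/w10b.png

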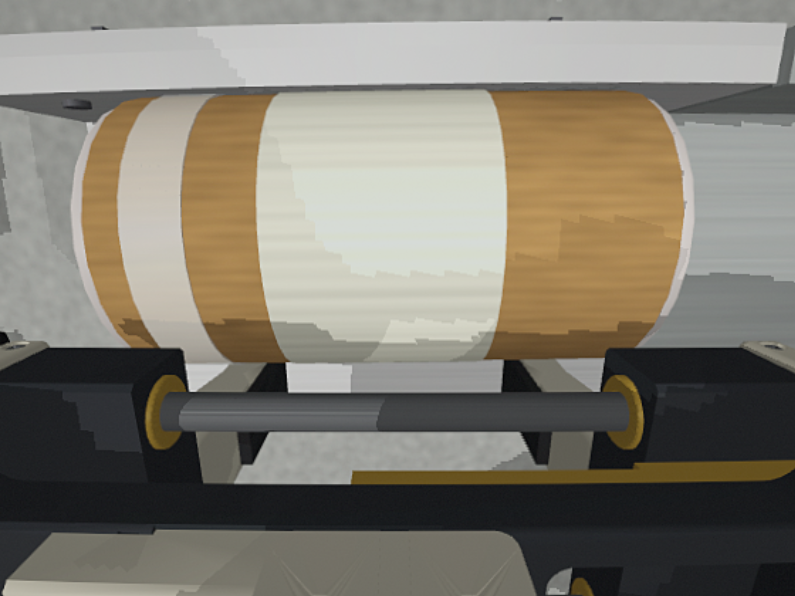

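View pics/d10.png

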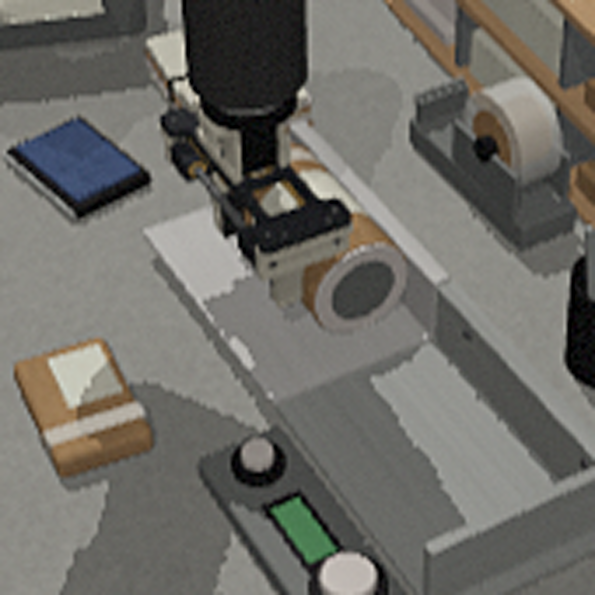

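View pics/s10.png

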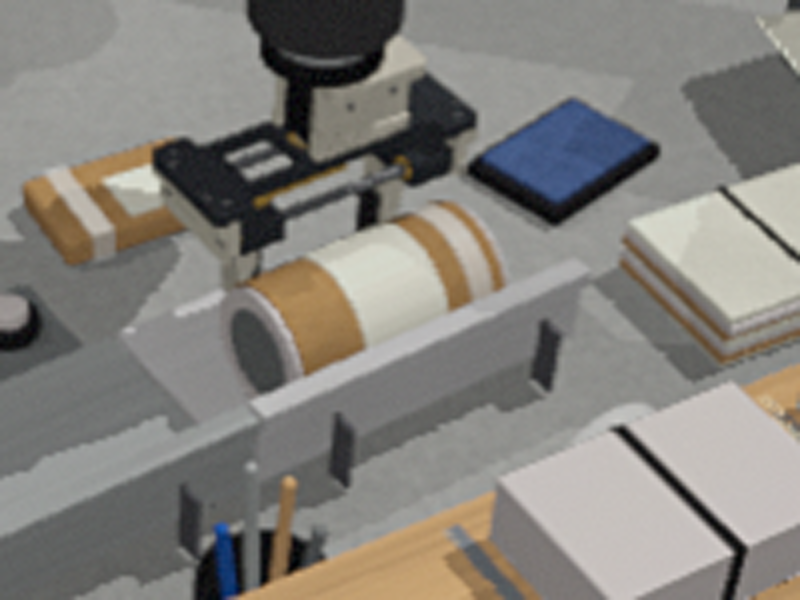

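Run:
```python
from tube import *
import pickle
w=pickle.load(open('w10.pkl','rb')); sc=calibration('scene'); sd=calibration('side')
ow=(w,[(u/1.42,v/1.42) for u,v in [(73,215),(693,215),(690,160),(78,160),(300,90),(450,90),(630,92),(300,362),(450,361),(600,358)]])
os_=(sc,[(250+u/4,130+v/4) for u,v in [(228,330),(240,290),(330,240),(420,207),(508,265),(275,388)]])
od=(sd,[(180+u/3.5,120+v/3.5) for u,v in [(407,275),(330,332),(372,328),(390,240),(305,300)]])
for nm,o in [('all',[os_,ow,od]),('w',[ow]),('s+d',[os_,od])]:
    p,r=fit(o,[.59,.13,.05]); print(nm,p.round(4),np.degrees(p[2]).round(2),'station',I([p[0],p[1],.07]).round(4)); print(r)
# fence line from wrist
a=onz(w,np.array((100,92))/1.42,.085); b=onz(w,np.array((770,83))/1.42,.085); print('fence',a,b,I(a),I(b),np.degrees(np.arctan2(-(b-a)[0],(b-a)[1])))
state()
```

```text
all [0.5988 0.1365 0.059 ] 3.38 station [0.0248 0.1194 0.07  ]
[ 2.7  2.1 -0.9  0.  -0.4  7.2 11.8  2.3  1.5 11.4 -1.9 -1.1  1.2 -0.5
 -0.3  1.2 -0.1 -0.1 -1.3 -0.   1.5]
w [0.5988 0.1351 0.0578] 3.31 station [0.0248 0.118  0.07  ]
[ 8.   6.   5.1  7.8 -1.9 -1.3  0.8 -0.4 -0.2  1.5]
s+d [0.5995 0.1402 0.0921] 5.28 station [0.0257 0.1231 0.07  ]
[ 1.2  1.1 -1.2  0.3  0.9  5.9 -0.2 -1.2 -2.1  0.9  0.6]
fence [0.63746368 0.22084497 0.085     ] [0.65093689 0.02308132 0.085     ] [0.06779087 0.20172422 0.085     ] [0.07113194 0.00353032 0.085     ] -176.10258503793176
clock 15.92 pos [0.542  0.1291 0.0632] rpy [1.7996e+02 1.5000e-01 3.0700e+00] F [-7.3  1.2  2.9] open 0.0869
shift cm in present tool axes [-54.8    9.98   6.47]  in goal axes [-54.2   12.91   6.32] turn [0.04 0.15 3.07]
```

```bash
python3 - <<'E'
import numpy as np; np.save('st.npy',np.array([.577,.0135,np.radians(3.5)]))
E
python3 - <<'E'
from h import *
for q in [(-.0247,-.1111)]: pass
for w in [(.4645,-.047,.042),(.4735,-.185,.041),(.599,.1365,.07)]: print(I(w))
togo(W([-.02,.179,.14]),-26.5); print(W([-.02,.179,.14]))
E
```

```text
[-0.1159836  -0.05351919  0.042     ]
[-0.11542509 -0.19181123  0.041     ]
[0.02946794 0.12142751 0.07      ]
clock 15.92 pos [0.542  0.1291 0.0632] rpy [1.7996e+02 1.5000e-01 3.0700e+00] F [-7.3  1.2  2.9] open 0.0869
shift cm in present tool axes [ 0.72 -6.15 -7.69]  in goal axes [-2.4  -5.72 -7.68] turn [ 0.08  0.14 29.57]
[0.54610962 0.19094516 0.14      ]
```

step_arm:
  plan: "8.7 -0.2 0 0 0 0 0;8.7 -0.5 0 0 0 0 0;8.7 -1 0 0 0 0 0;8.7 -1 0 -1 0 0 0;8.7 0 0 -2.5 0 0 0;8.7 0 0 -3 0 0 0;8.7 0 0 -2 0 0 5.9"

```text
clock: 16.5
tool_pos: [0.5167, 0.1282, 0.151]
orientation: [-179.9, -0.1, -2.7]
force: [0.6, 0.2, -0.2]
opening: 0.0873
```

step_arm:
  plan: "8.7 0 0 0 0 0 5.9;8.7 0 0 0 0 0 5.9;8.7 0 0 0 0 0 5.9;8.7 0 0 0 0 0 6;8.7 0 0 0 0 0 0"

```text
clock: 16.92
tool_pos: [0.5161, 0.128, 0.1488]
orientation: [-180.0, -0.0, -26.8]
force: [0.4, 0.3, -0.1]
opening: 0.0869
```

Run:
```python
from h import *
import pickle
togo(W([-.02,.179,.14]),-26.5)
im=snapshot('side'); crop(im,180,120,350,290,3.5,'pics/d11.png')
```

```text
clock 16.92 pos [0.5161 0.128  0.1488] rpy [-1.7996e+02 -3.0000e-02 -2.6810e+01] F [ 0.4  0.3 -0.1] open 0.0869
shift cm in present tool axes [-0.17 -6.97  0.89]  in goal axes [-0.13 -6.97  0.88] turn [-0.04 -0.03 -0.31]
```

View pics/d11.png

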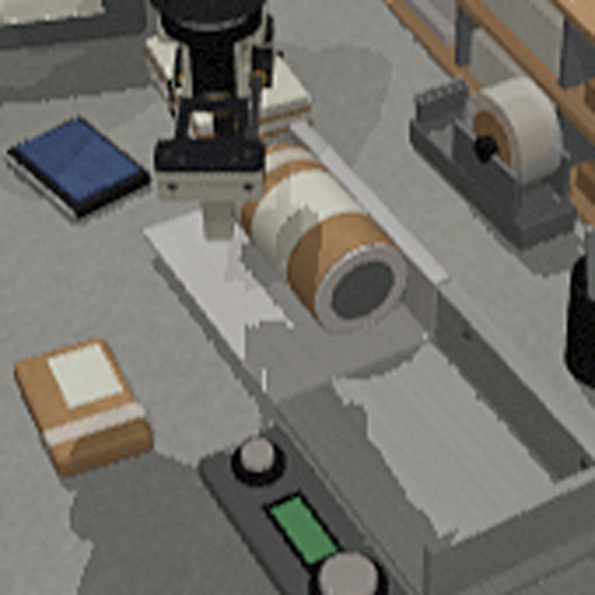

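step_arm:
  plan: "8.7 0 -2 0 0 0 0;8.7 0 -3 0 0 0 0;8.7 0 -2 0 0 0 0;8.7 0 0 0 0 0 0;8.7 0 0 0 0 0 0"

```text
clock: 17.38
tool_pos: [0.5476, 0.1913, 0.148]
orientation: [180.0, 0.0, -26.3]
force: [-0.2, -1.1, -1.2]
opening: 0.0871
```

Run:
```python
from h import *
import pickle
togo(W([-.02,.179,.065]),-26.5); print(I(telemetry.get_obs()['tool_pos']))
c=calibration('wrist'); pickle.dump(c,open('w12.pkl','wb')); im=snapshot('wrist'); cv2.imwrite('pics/w12b.png',cv2.resize(im,None,fx=1.42,fy=1.42))
im=snapshot('scene'); crop(im,250,130,450,280,4,'pics/s12.png')
```

```text
clock 17.38 pos [0.5476 0.1913 0.148 ] rpy [ 1.7997e+02  2.0000e-02 -2.6300e+01] F [-0.2 -1.1 -1.2] open 0.0871
shift cm in present tool axes [-0.12  0.09  8.3 ]  in goal axes [-0.12  0.1   8.3 ] turn [0.03 0.02 0.2 ]
[-0.01848734  0.17924587  0.14803686]
```

View pics/w12b.png

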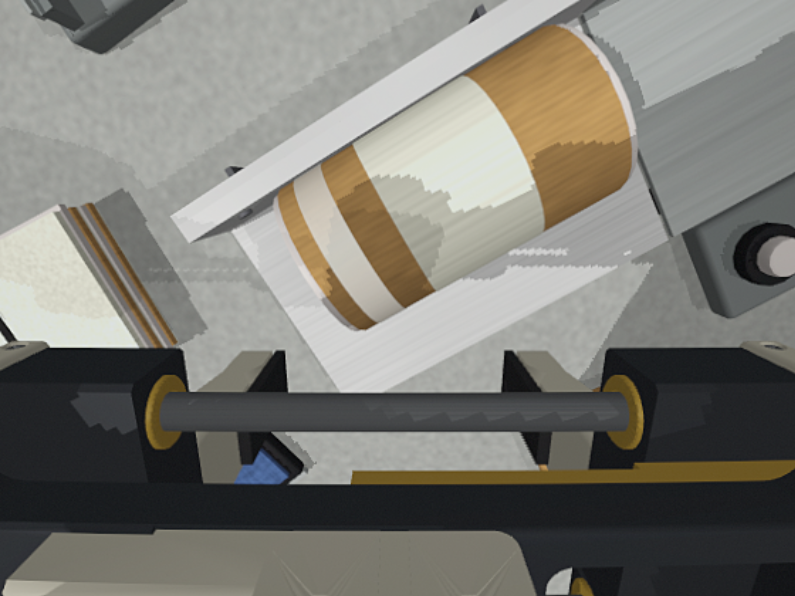

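View pics/s12.png

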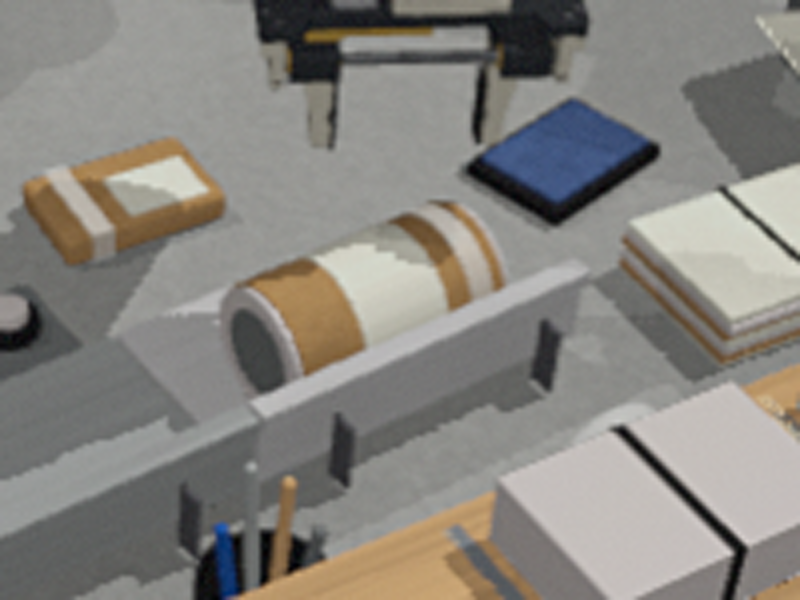

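Run:
```python
from tube import *
import pickle
w=pickle.load(open('w12.pkl','rb'))
ow=(w,[(u/1.42,v/1.42) for u,v in [(275,215),(298,283),(338,325),(375,328),(450,287),(545,230),(637,140),(618,75)]])
p,r=fit([ow],[.599,.136,.06]); print(p.round(4),np.degrees(p[2]).round(2),'station',I([p[0],p[1],.07]).round(4)); print(r)
h=hull(w,p).reshape(-1,2); 
im=cv2.imread('pics/w12b.png'); cv2.polylines(im,[(h*1.42).astype(int)],True,(0,0,255),1); cv2.imwrite('pics/w12h.png',im)
```

```text
[0.5978 0.1361 0.0859] 4.92 station [0.0282 0.1211 0.07  ]
[ 3.7 -2.4  0.9  0.5 -1.   0.2  1.  -0.2]
```

View pics/w12h.png

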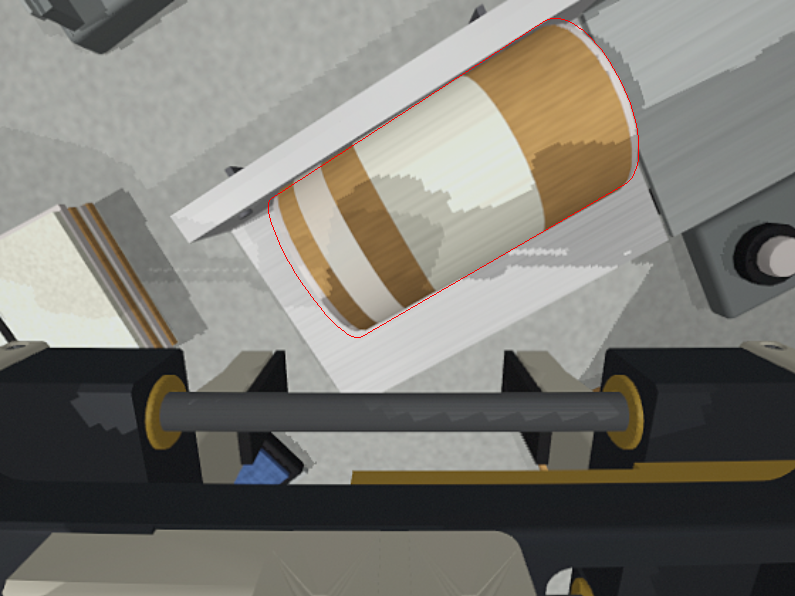

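step_arm:
  plan: "8.7 0 0 2 0 0 0;8.7 0 0 2.5 0 0 0;8.7 0 0 2 0 0 0;8.7 0 0 1.2 0 0 0;8.7 0 0 0.6 0 0 0;8.7 0 0 0 0 0 0;8.7 0 0 0 0 0 0"

```text
clock: 18.07
tool_pos: [0.5478, 0.1903, 0.0661]
orientation: [-180.0, -0.0, -26.5]
force: [0.4, -0.5, 1.1]
opening: 0.0872
```

Run:
```python
from h import *
import pickle
togo(W([-.0074,.179,.065]),-26.5); print(I(telemetry.get_obs()['tool_pos']))
c=calibration('wrist'); pickle.dump(c,open('w13.pkl','wb')); im=snapshot('wrist'); cv2.imwrite('pics/w13b.png',cv2.resize(im,None,fx=1.42,fy=1.42))
im=snapshot('side'); crop(im,180,120,350,290,3.5,'pics/d13.png')
```

```text
clock 18.07 pos [0.5478 0.1903 0.0661] rpy [-1.7999e+02 -2.0000e-02 -2.6520e+01] F [ 0.4 -0.5  1.1] open 0.0872
shift cm in present tool axes [ 0.91 -0.61  0.11]  in goal axes [ 0.91 -0.61  0.11] turn [-0.01 -0.02 -0.02]
[-0.01832372  0.17828516  0.06610037]
```

View pics/w13b.png

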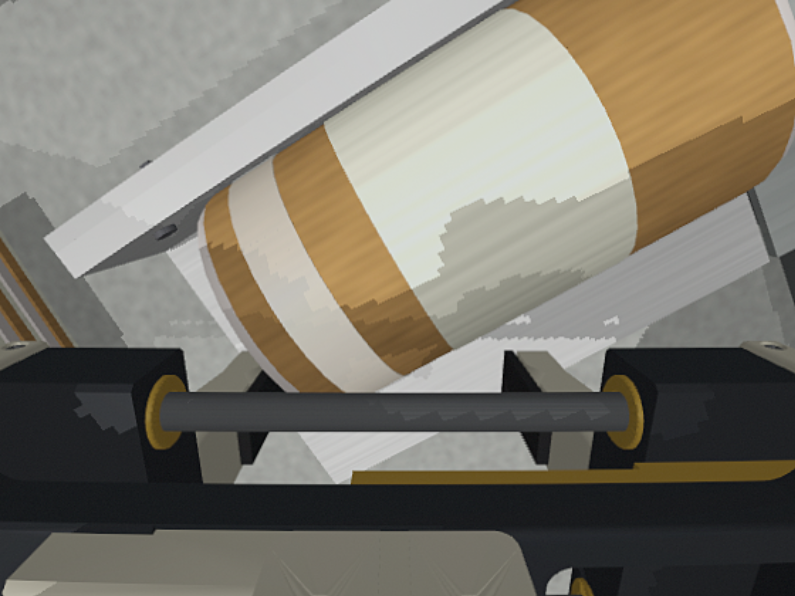

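View pics/d13.png

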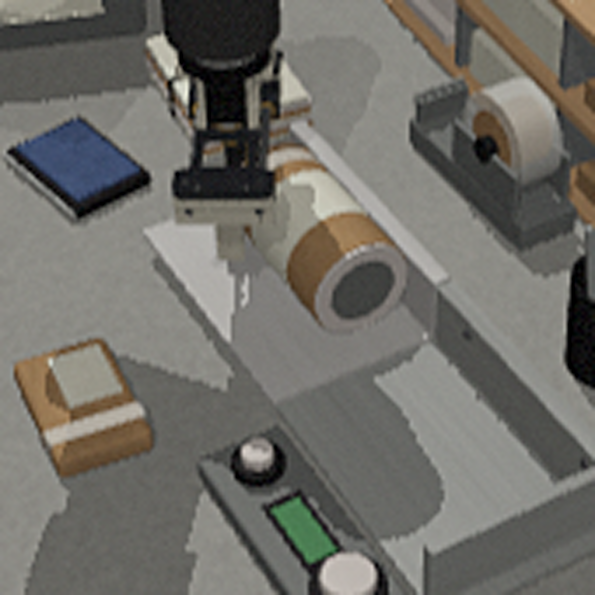

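step_arm:
  plan: "8.7 0.3 -0.17 0 0 0 0;8.7 0.3 -0.17 0 0 0 0;8.7 0.3 -0.17 0 0 0 0;8.7 0 0 0 0 0 0;8.7 0 0 0 0 0 0"

```text
clock: 18.58
tool_pos: [0.5583, 0.1912, 0.0656]
orientation: [-180.0, -0.0, -26.6]
force: [-0.5, -0.0, -0.7]
opening: 0.0871
```

step_arm:
  plan: "8.7 0.09 -0.05 0 0 0 0;8.7 0.09 -0.05 0 0 0 0;8.7 0 0 0 0 0 0"

```text
clock: 18.83
tool_pos: [0.5602, 0.1913, 0.0655]
orientation: [180.0, -0.0, -26.5]
force: [-0.4, 0.2, -0.2]
opening: 0.087
```

step_arm:
  plan: "8.7 0.09 -0.05 0 0 0 0;8.7 0.09 -0.05 0 0 0 0;8.7 0 0 0 0 0 0"

```text
clock: 19.08
tool_pos: [0.5623, 0.1914, 0.0655]
orientation: [-180.0, -0.0, -26.5]
force: [-0.1, 0.8, 0.4]
opening: 0.0871
```

step_arm:
  plan: "8.7 0.09 -0.05 0 0 0 0;8.7 0 0 0 0 0 0"

```text
clock: 19.25
tool_pos: [0.5633, 0.1914, 0.0656]
orientation: [-180.0, -0.0, -26.5]
force: [0.3, 0.3, -0.0]
opening: 0.087
```

step_arm:
  plan: "8.7 0.09 -0.05 0 0 0 0;8.7 0.09 -0.05 0 0 0 0;8.7 0 0 0 0 0 0"

```text
clock: 19.5
tool_pos: [0.5641, 0.1912, 0.0653]
orientation: [179.9, 0.1, -26.6]
force: [-4.6, 1.2, 2.4]
opening: 0.0871
```

step_arm:
  plan: "8.7 0.09 -0.05 0 0 0 0;8.7 0.09 -0.05 0 0 0 0;8.7 0 0 0 0 0 0"

```text
clock: 19.75
tool_pos: [0.5645, 0.1911, 0.065]
orientation: [179.8, 0.2, -26.6]
force: [-11.4, 3.1, 6.5]
opening: 0.0873
```

step_arm:
  plan: "8.7 -0.17 0.1 0 0 0 0;8.7 -0.09 0.05 0 0 0 0;8.7 0.25 0.43 0 0 0 0;8.7 0.25 0.43 0 0 0 0;8.7 0.15 0.26 0 0 0 0;8.7 0.15 0.26 0 0 0 0;8.7 0.15 0.26 0 0 0 0"

```text
clock: 20.33
tool_pos: [0.5653, 0.1723, 0.0654]
orientation: [-180.0, 0.0, -26.6]
force: [-4.2, 4.1, -0.1]
opening: 0.0871
```

Run:
```python
from h import *
import pickle
o=telemetry.get_obs(); print(I(o['tool_pos']),o['force'])
im=snapshot('side'); crop(im,180,120,350,290,3.5,'pics/d14.png')
```

```text
[-0.00202183  0.15920856  0.06536854] [-4.21982164  4.07181811 -0.13443783]
```

View pics/d14.png

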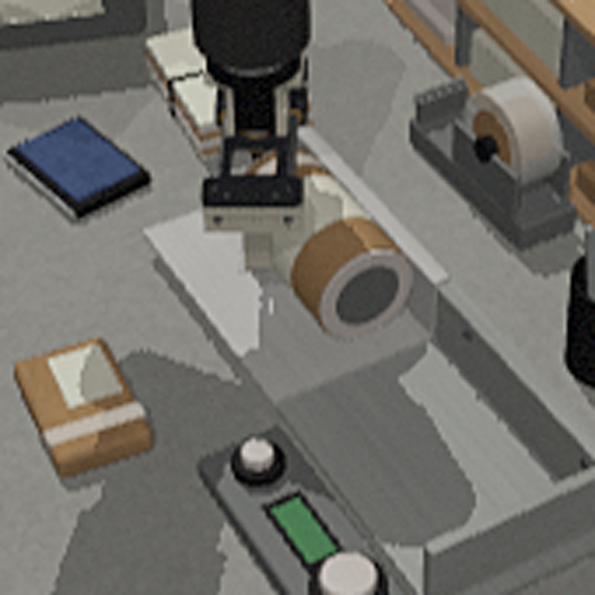

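step_arm:
  plan: "8.7 0.2 0.47 0 0 0 0;8.7 0.3 0.52 0 0 0 0;8.7 0.3 0.52 0 0 0 0;8.7 0.3 0.52 0 0 0 0;8.7 0.3 0.52 0 0 0 0;8.7 0.3 0.52 0 0 0 0"

```text
clock: 20.88
tool_pos: [0.5672, 0.1366, 0.0656]
orientation: [-180.0, -0.0, -26.5]
force: [-0.4, 1.7, -2.1]
opening: 0.0871
```

Run:
```python
from h import *
import pickle
o=telemetry.get_obs(); print(I(o['tool_pos']),o['force'],o['orientation'])
im=snapshot('side'); crop(im,180,120,350,290,3.5,'pics/d15.png')
im=snapshot('scene'); crop(im,200,130,400,280,4,'pics/s15.png')
```

```text
[-0.00227289  0.12349888  0.06561272] [-0.44470025  1.74784307 -2.12826175] [-1.79993758e+02 -1.55678767e-02 -2.65465201e+01]
```

View pics/d15.png

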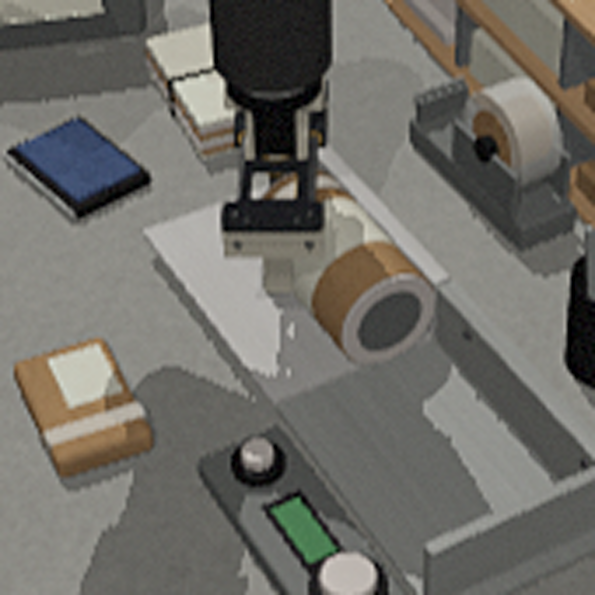

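View pics/s15.png

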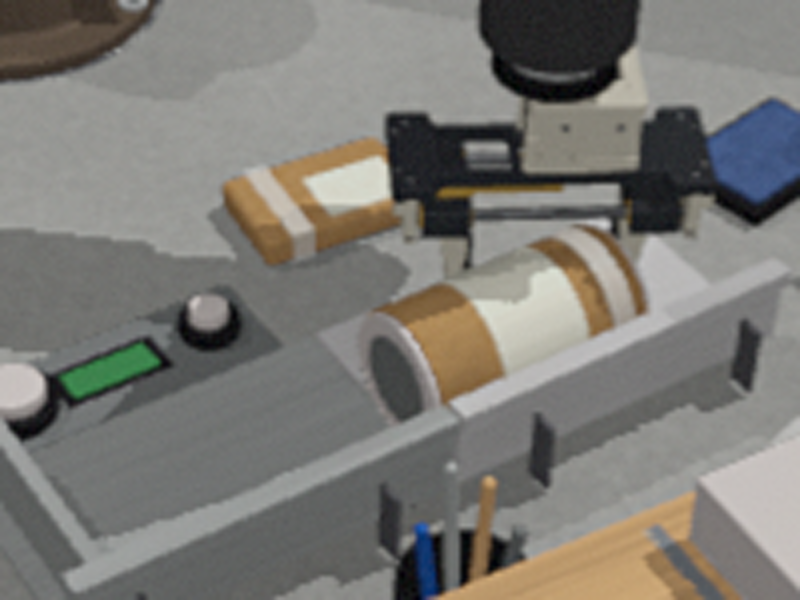

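The tube is sliding along the fence, held between both fingers and still flush. I'll continue.

step_arm:
  plan: "8.7 0.35 0.61 0 0 0 0;8.7 0.35 0.61 0 0 0 0;8.7 0.35 0.61 0 0 0 0;8.7 0.35 0.61 0 0 0 0;8.7 0.35 0.61 0 0 0 0;8.7 0.35 0.61 0 0 0 0;8.7 0.35 0.61 0 0 0 0;8.7 0.35 0.61 0 0 0 0"

```text
clock: 21.65
tool_pos: [0.5704, 0.0806, 0.0657]
orientation: [-180.0, -0.0, -26.5]
force: [-0.0, 3.3, 0.1]
opening: 0.0869
```

Run:
```python
from h import *
o=telemetry.get_obs(); print(I(o['tool_pos']),o['force'],o['orientation'])
im=snapshot('side'); crop(im,180,120,350,290,3.5,'pics/d16.png')
```

```text
[-0.0024438   0.06739501  0.06573026] [-0.0444446   3.25263197  0.12531756] [-1.79978885e+02 -2.00074864e-02 -2.65344542e+01]
```

View pics/d16.png

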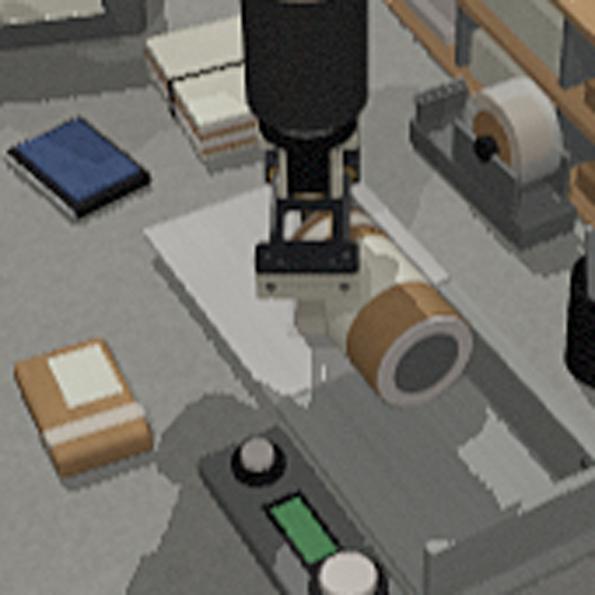

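step_arm:
  plan: "8.7 0.36 0.6 0 0 0 0;8.7 0.36 0.6 0 0 0 0;8.7 0.36 0.6 0 0 0 0;8.7 0.36 0.6 0 0 0 0;8.7 0.36 0.6 0 0 0 0;8.7 0.36 0.6 0 0 0 0;8.7 0.36 0.6 0 0 0 0;8.7 0.36 0.6 0 0 0 0;8.7 0.36 0.6 0 0 0 0;8.7 0.36 0.6 0 0 0 0"

```text
clock: 22.53
tool_pos: [0.5756, 0.0108, 0.0655]
orientation: [180.0, 0.0, -26.5]
force: [-0.2, 2.5, 0.0]
opening: 0.0869
```

Run:
```python
from h import *
o=telemetry.get_obs(); print(I(o['tool_pos']),o['force'],o['orientation'])
im=snapshot('side'); crop(im,180,120,350,290,3.5,'pics/d17.png')
im=snapshot('scene'); crop(im,170,130,370,280,4,'pics/s17.png')
```

```text
[-0.00160808 -0.00261187  0.06552066] [-0.18272075  2.53105966  0.04003331] [ 1.79994346e+02  8.60565837e-03 -2.65399331e+01]
```

View pics/d17.png

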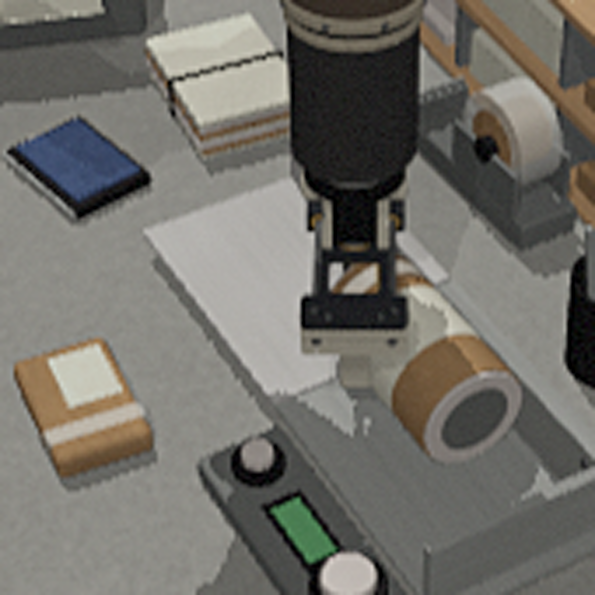

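View pics/s17.png

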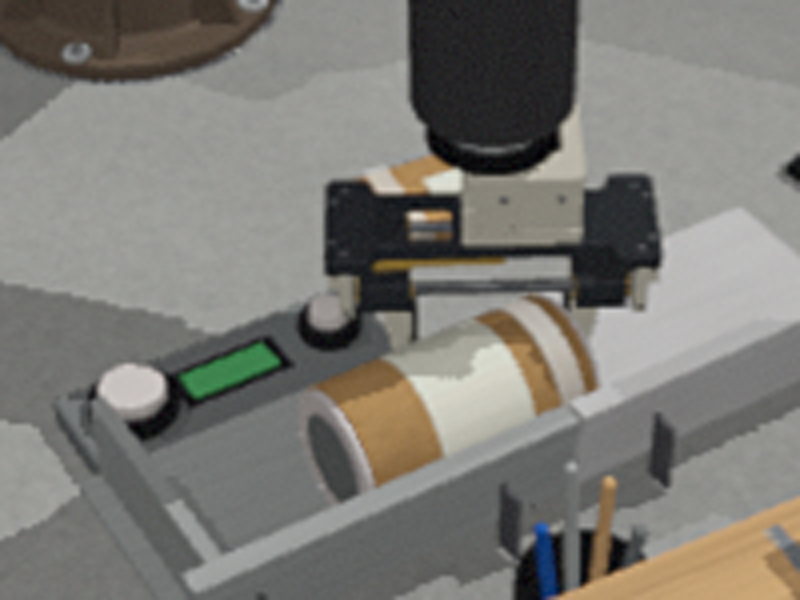

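step_arm:
  plan: "8.7 0.36 0.6 0 0 0 0;8.7 0.36 0.6 0 0 0 0;8.7 0.36 0.6 0 0 0 0;8.7 0.36 0.6 0 0 0 0;8.7 0.36 0.6 0 0 0 0;8.7 0.36 0.6 0 0 0 0;8.7 0.36 0.6 0 0 0 0;8.7 0.36 0.6 0 0 0 0;8.7 0.36 0.6 0 0 0 0;8.7 0.36 0.6 0 0 0 0"

```text
clock: 23.47
tool_pos: [0.5805, -0.0589, 0.0655]
orientation: [180.0, 0.0, -26.5]
force: [-3.3, 3.5, 1.5]
opening: 0.0868
```

step_arm:
  plan: "8.7 0.26 0.43 0 0 0 0;8.7 0.2 0.35 0 0 0 0;8.7 0.15 0.26 0 0 0 0;8.7 0.1 0.17 0 0 0 0"

```text
clock: 23.8
tool_pos: [0.5815, -0.0728, 0.0654]
orientation: [180.0, 0.0, -26.6]
force: [-3.3, 5.7, 1.9]
opening: 0.0875
```

Run:
```python
from h import *
o=telemetry.get_obs(); print(I(o['tool_pos']),o['force'],o['orientation'])
im=snapshot('side'); crop(im,180,150,350,320,3.5,'pics/d18.png')
im=snapshot('scene'); crop(im,170,150,370,300,4,'pics/s18.png')
```

```text
[-0.00080761 -0.0864367   0.06543685] [-3.30072166  5.71760623  1.93797422] [ 1.79980719e+02  4.67200664e-02 -2.65566301e+01]
```

View pics/d18.png

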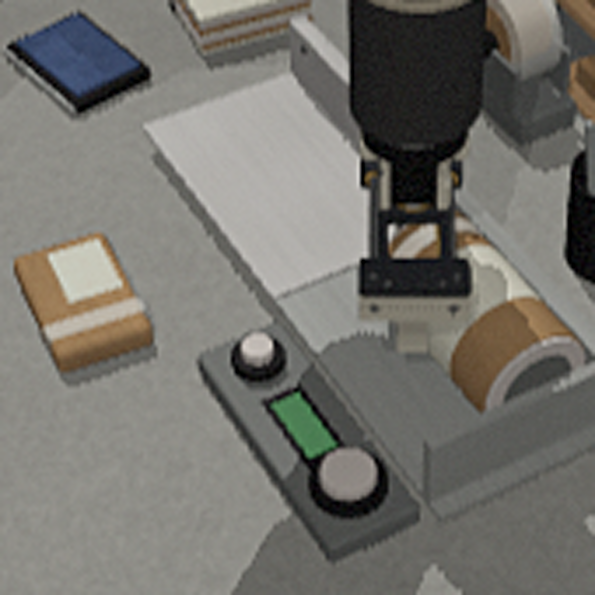

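View pics/s18.png

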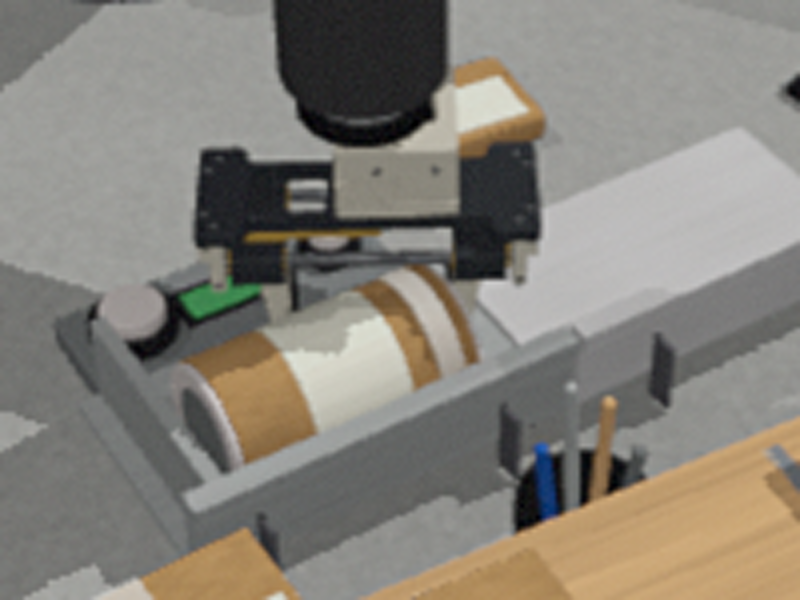

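step_arm:
  plan: "8.7 0.1 0.17 0 0 0 0;8.7 0.1 0.17 0 0 0 0;8.7 0.1 0.17 0 0 0 0;8.7 0.1 0.17 0 0 0 0;8.7 0 0 0 0 0 0"

```text
clock: 24.32
tool_pos: [0.582, -0.0804, 0.0654]
orientation: [180.0, 0.0, -26.5]
force: [-3.6, 2.7, 1.5]
opening: 0.087
```

step_arm:
  plan: "8.7 0.05 0.09 0 0 0 0;8.7 0.05 0.09 0 0 0 0;8.7 0 0 0 0 0 0"

```text
clock: 24.57
tool_pos: [0.5822, -0.0822, 0.0655]
orientation: [180.0, 0.0, -26.5]
force: [-4.7, 3.2, 0.9]
opening: 0.0869
```

step_arm:
  plan: "8.7 0.05 0.09 0 0 0 0;8.7 0.05 0.09 0 0 0 0;8.7 0.05 0.09 0 0 0 0;8.7 0 0 0 0 0 0"

```text
clock: 24.9
tool_pos: [0.5823, -0.0846, 0.0654]
orientation: [-180.0, 0.1, -26.5]
force: [-5.3, 7.6, 0.7]
opening: 0.0875
```

step_arm:
  plan: "8.7 0.05 0.09 0 0 0 0;8.7 0.05 0.09 0 0 0 0;8.7 0 0 0 0 0 0"

```text
clock: 25.15
tool_pos: [0.5824, -0.0849, 0.0653]
orientation: [-179.9, 0.1, -26.5]
force: [-5.6, 18.1, 3.1]
opening: 0.0873
```

The force rose to 18 N with no further motion, so the tube is at the stop. I'll back off gently and check.

step_arm:
  plan: "8.7 -0.1 -0.17 0 0 0 0;8.7 -0.1 -0.17 0 0 0 0;8.7 -0.1 -0.17 0 0 0 0;8.7 -0.09 0.05 0 0 0 0;8.7 -0.17 0.1 0 0 0 0;8.7 -0.35 0.2 0 0 0 0;8.7 -0.6 0.1 0 0 0 0;8.7 0 0 0 0 0 0"

```text
clock: 25.82
tool_pos: [0.5685, -0.08, 0.0656]
orientation: [-180.0, 0.0, -26.6]
force: [-0.3, 0.1, -0.2]
opening: 0.0873
```

Run:
```python
from h import *
o=telemetry.get_obs(); print(I(o['tool_pos']),o['force'],o['orientation'])
im=snapshot('side'); cv2.imwrite('pics/d19f.png',im); crop(im,180,150,350,320,3.5,'pics/d19.png')
im=snapshot('scene'); cv2.imwrite('pics/s19f.png',im); crop(im,170,150,370,300,4,'pics/s19.png')
```

```text
[-0.01416345 -0.09281649  0.06563117] [-0.33918025  0.08837929 -0.18066753] [-1.79992326e+02  1.10641224e-02 -2.65568860e+01]
```

View pics/d19.png

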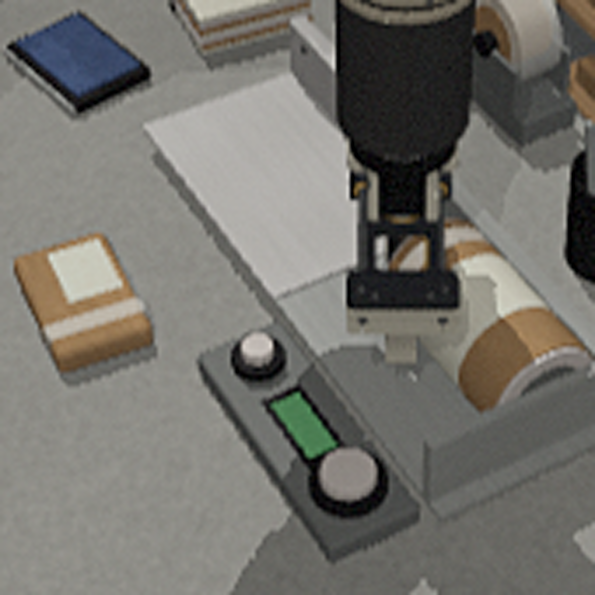

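View pics/s19.png

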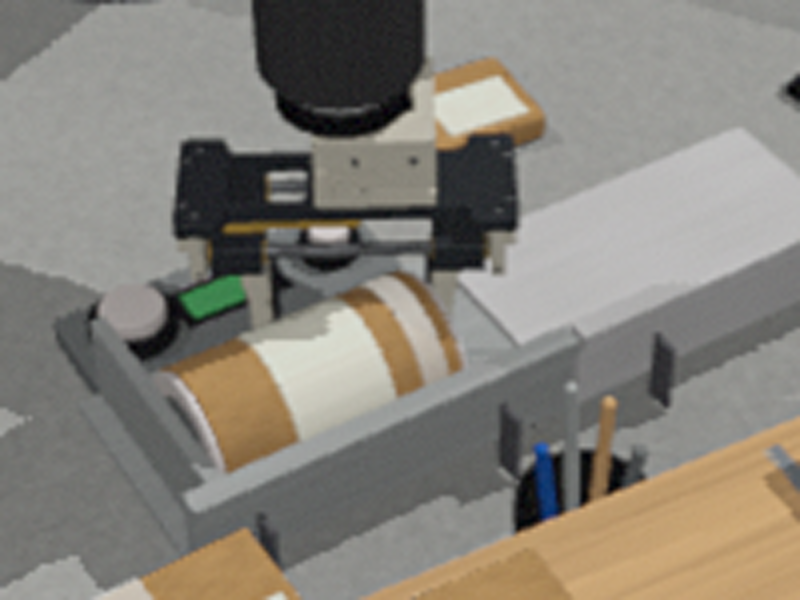

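step_arm:
  plan: "8.7 -0.2 -0.35 0 0 0 0;8.7 -0.2 0 -1 0 0 0;8.7 0 0 -2.5 0 0 0;8.7 0 0 -3 0 0 0;8.7 0 0 -3 0 0 0;8.7 0 0 -2.5 0 0 0;8.7 0 0 -1 0 0 -5.9;4 0 0 0 0 0 -5.9;0 0 0 0 0 0 -5.9;0 0 0 0 0 0 -5.9;0 0 0 0 0 0 -5.9;0 0 0 0 0 0 0"

```text
clock: 26.92
tool_pos: [0.5676, -0.0749, 0.1965]
orientation: [-180.0, -0.0, 3.2]
force: [0.4, -0.5, -0.1]
opening: 0.0589
```

Run:
```python
from h import *
import pickle
togo([.4735,-.185,.13],3)
c=calibration('wrist'); pickle.dump(c,open('w20.pkl','wb')); im=snapshot('wrist'); cv2.imwrite('pics/w20.png',im);cv2.imwrite('pics/w20b.png',cv2.resize(im,None,fx=1.42,fy=1.42))
```

```text
clock 26.92 pos [ 0.5676 -0.0749  0.1965] rpy [-1.80e+02 -5.00e-02  3.24e+00] F [ 0.4 -0.5 -0.1] open 0.0589
shift cm in present tool axes [-10.02  10.46   6.64]  in goal axes [-9.97 10.5   6.65] turn [-0.   -0.05  0.24]
```

View pics/w20b.png

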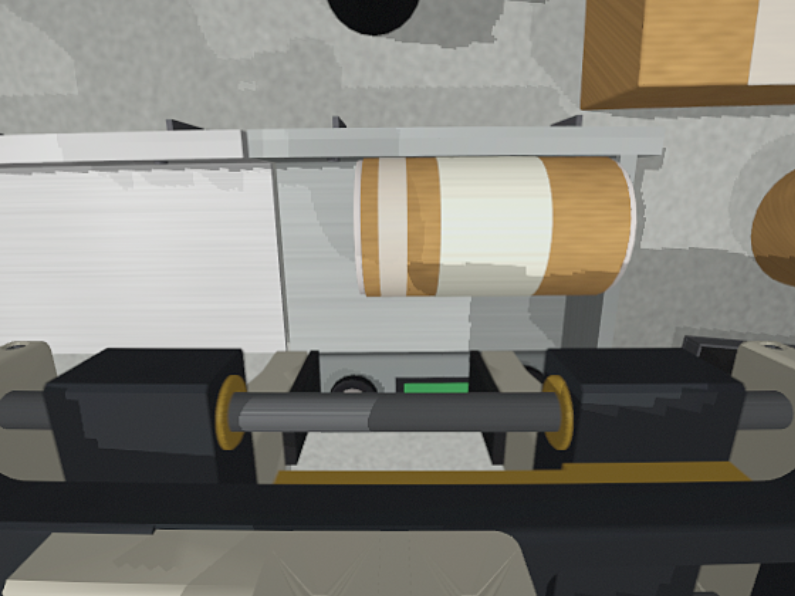

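step_arm:
  plan: "0 -1.5 1.6 0 0 0 0;0 -2.5 2.6 0 0 0 0;0 -2.5 2.6 0 0 0 0;0 -2 2.1 1 0 0 0;0 -1.5 1.6 2 0 0 0;0 0 0 2 0 0 0;0 0 0 0 0 0 0;0 0 0 0 0 0 0;0 0 0 0 0 0 0"

```text
clock: 27.72
tool_pos: [0.4742, -0.185, 0.1468]
orientation: [180.0, -0.1, 2.9]
force: [-0.3, -0.7, 0.1]
opening: 0.0005
```

Run:
```python
from h import *
import pickle
togo([.4735,-.185,.0465],3)
c=calibration('wrist'); pickle.dump(c,open('w21.pkl','wb')); im=snapshot('wrist'); cv2.imwrite('pics/w21.png',im);cv2.imwrite('pics/w21b.png',cv2.resize(im,None,fx=1.42,fy=1.42))
```

```text
clock 27.72 pos [ 0.4742 -0.185   0.1468] rpy [ 1.7997e+02 -7.0000e-02  2.9200e+00] F [-0.3 -0.7  0.1] open 0.0005
shift cm in present tool axes [-9.000e-02 -1.000e-02  1.003e+01]  in goal axes [-7.000e-02 -1.000e-02  1.003e+01] turn [ 0.03 -0.07 -0.08]
```

View pics/w21b.png

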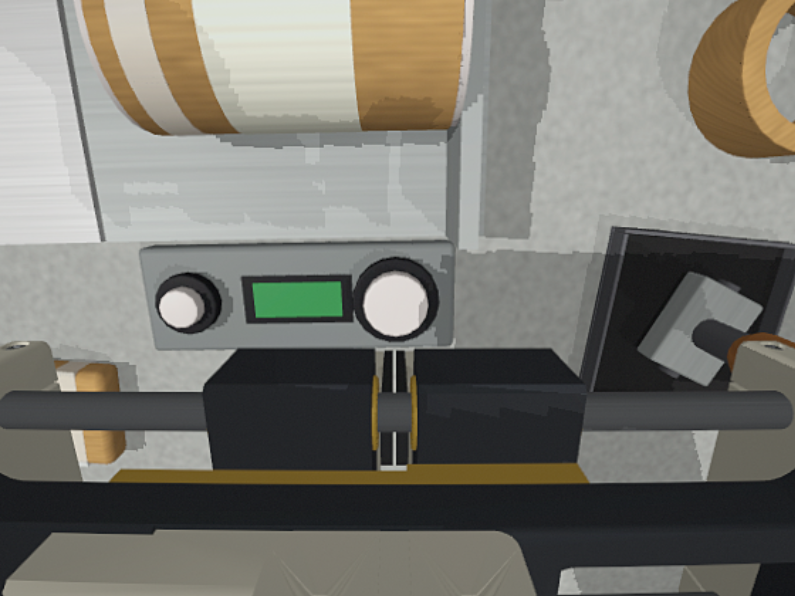

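Run:
```python
from tube import *
import pickle
w=pickle.load(open('w20.pkl','rb')); w2=pickle.load(open('w21.pkl','rb'))
o1=(w,[(u/1.42,v/1.42) for u,v in [(354,240),(358,180),(420,157),(540,156),(636,220),(630,265),(595,295),(480,296),(380,296)]])
o2=(w2,[(u/1.42,v/1.42) for u,v in [(475,30),(462,115),(430,131),(300,133),(160,134)]])
for o in ([o1],[o1,o2]):
    p,r=fit(o,[.615,-.135,.06]); print(p.round(4),np.degrees(p[2]).round(2),'station',I([p[0],p[1],.07]).round(4)); print(r)
a=np.array((395,303))/1.42
print('print',onz(w2,a,.041)); 
# stop corners
for uv,z in [((600,355),.025),((617,155),.085)]: print(I(onz(w,np.array(uv)/1.42,z)))
for uv,z in [((447,240),.025),((460,128),.085),((463,250),.085)]: print(I(onz(w2,np.array(uv)/1.42,z)))
im=cv2.imread('pics/w21.png'); crop(im,230,0,400,190,3.5,'pics/w21c.png')
im=cv2.imread('pics/w20.png'); crop(im,340,80,490,270,3.5,'pics/w20c.png')
```

```text
[ 0.6162 -0.1299  0.0611] 3.5 station [ 0.0304 -0.1456  0.07  ]
[ 0.3  2.9  0.4 -0.2  2.5  0.3  0.2 -0.1  0.2]
[ 0.6163 -0.13    0.0581] 3.33 station [ 0.0304 -0.1456  0.07  ]
[ 0.2  2.8  0.6 -0.2  2.6  0.4  0.4 -0.1 -0.  -0.5  0.5 -0.  -0.2  0.3]
print [ 0.47396249 -0.18599075  0.041     ]
[-0.07949502 -0.2597377   0.025     ]
[ 0.07524624 -0.22284107  0.085     ]
[-0.07707329 -0.22727254  0.025     ]
[-0.01555982 -0.22501332  0.085     ]
[-0.07464734 -0.22828396  0.085     ]
```

View pics/w21c.png

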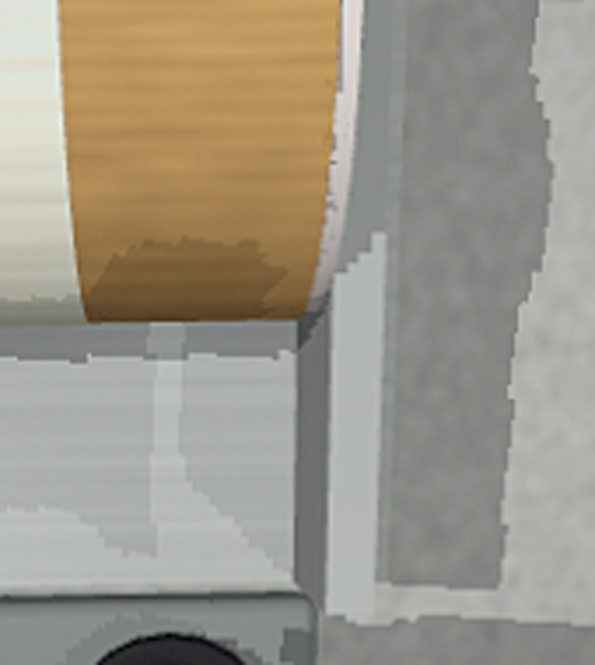

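View pics/w20c.png

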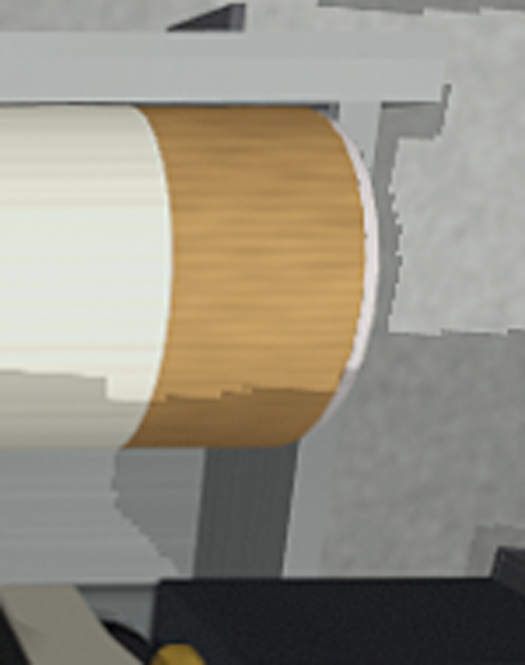

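The fit puts the tube at station (0.030, -0.146), against home at (0.030, -0.145). It lies flush with the fence and stop and is still, so I'll press print.

step_arm:
  plan: "0 0 0 2 0 0 0;0 0 0 2.5 0 0 0;0 0 0 2.5 0 0 0;0 0 0 1.8 0 0 0;0 0 0 0.9 0 0 0;0 0 0 0.3 0 0 0;0 0 0 0 0 0 0;0 0 0 0 0 0 0"

```text
clock: 28.43
tool_pos: [0.4743, -0.185, 0.0467]
orientation: [180.0, -0.1, 3.0]
force: [-0.1, -0.4, 0.6]
opening: 0.0005
```

step_arm:
  plan: "0 0 0 0.3 0 0 0;0 0 0 0.2 0 0 0;0 0 0 0 0 0 0"

```text
clock: 28.68
tool_pos: [0.4743, -0.1852, 0.0413]
orientation: [180.0, -0.1, 3.0]
force: [1.1, 0.7, 2.4]
opening: 0.0001
```

step_arm:
  plan: "0 0 0 0.15 0 0 0;0 0 0 0.15 0 0 0;0 0 0 0 0 0 0"

```text
clock: 28.93
tool_pos: [0.4743, -0.1852, 0.0383]
orientation: [180.0, -0.1, 3.0]
force: [2.2, 1.8, 6.1]
opening: 0.0003
```

step_arm:
  plan: "0 0 0 0.1 0 0 0;0 0 0 0.1 0 0 0;0 0 0 0 0 0 0"

```text
clock: 29.18
tool_pos: [0.4745, -0.1853, 0.0378]
orientation: [180.0, -0.1, 3.0]
force: [-4.4, 5.0, 25.8]
opening: 0.0003
```

The key bottomed at z = 0.038 with 26 N. Next I'll retreat and check everything.

step_arm:
  plan: "0 0 0 -0.3 0 0 0;0 0 0 -0.7 0 0 0;0 0 0 -2 0 0 0;0 0 0 -3 0 0 0;0 0 0 -3.5 0 0 0;0 0 0 -3.5 0 0 0;0 0 0 -3.5 0 0 0;0 0 0 -2 0 0 0;0 0 0 0 0 0 0;0 0 0 0 0 0 0"

```text
clock: 30.02
tool_pos: [0.4729, -0.1851, 0.2215]
orientation: [-180.0, -0.1, 2.9]
force: [-0.3, 1.2, -0.8]
opening: 0.0003
```

Run:
```python
from h import *
import pickle
state()
c=calibration('wrist'); pickle.dump(c,open('w22.pkl','wb')); im=snapshot('wrist'); cv2.imwrite('pics/w22b.png',cv2.resize(im,None,fx=1.42,fy=1.42))
im=snapshot('side'); cv2.imwrite('pics/d22.png',cv2.resize(im,None,fx=1.42,fy=1.42))
im=snapshot('scene'); cv2.imwrite('pics/s22.png',cv2.resize(im,None,fx=1.42,fy=1.42))
```

```text
clock 30.02 pos [ 0.4729 -0.1851  0.2215] rpy [-1.7998e+02 -8.0000e-02  2.9500e+00] F [-0.3  1.2 -0.8] open 0.0003
shift cm in present tool axes [-46.31 -20.91  22.1 ]  in goal axes [-47.29 -18.51  22.15] turn [-0.02 -0.08  2.95]
```

View pics/w22b.png

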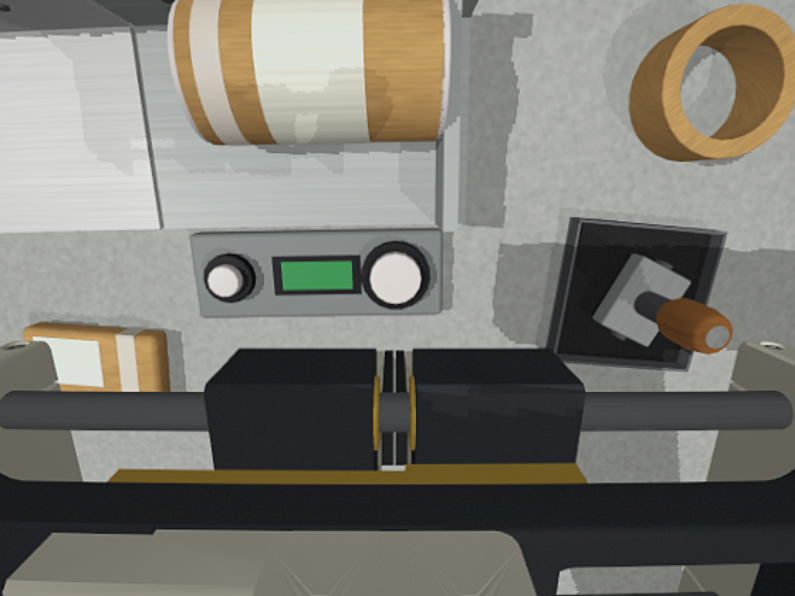

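View pics/d22.png

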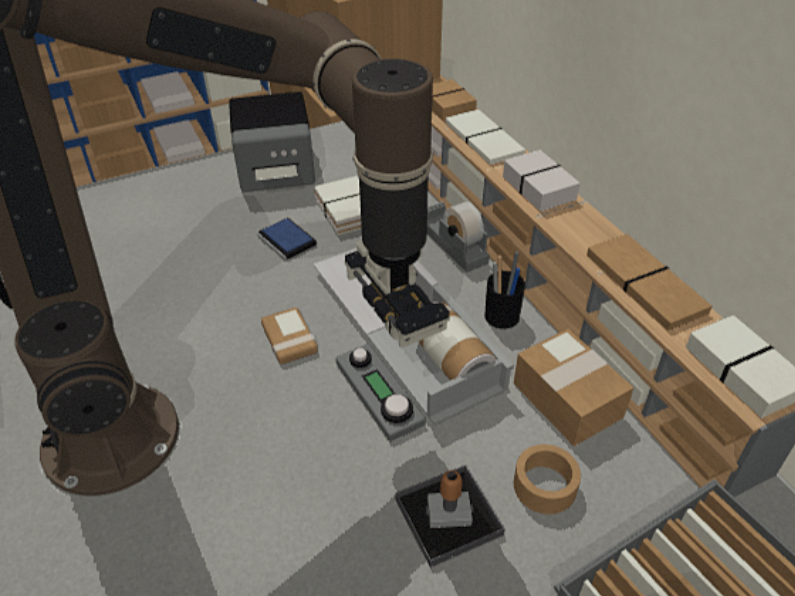

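View pics/s22.png

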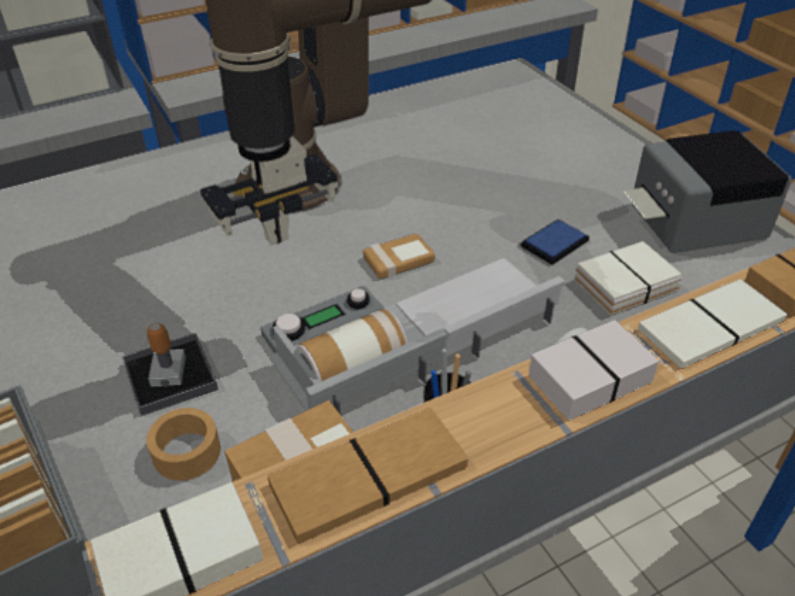

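Everything is in place: the stamp is upright in its tray, the tube lies at the fence and stop, both keys are released, the bystanders haven't moved and the arm is clear. I'll hand the job in.

Run:
```python
from plant import workorder
print(workorder.close_job())
```

```text
the job is handed in; nothing more can be done
None
```

The job is done and handed in at about 30 s of the 72 s allowed, in the order you asked; closing the job reports no verdict.

- **Stamp:** I gripped it by its handle and set it down upright in its tray. Contact came at the expected height, with a change of about 4.5 N.
- **Zero key:** I pressed it with the scale platform empty. It travelled to its end and sprang back. The wrist force briefly read about 41 N when the key bottomed. That is well under the 120 N wrist limit. The push was through the fingertips, not the arm or gripper body, which have the 40 N limit.
- **Tube:** I rolled it against the fence on the infeed with both fingers, then slid it along the fence to the end stop without lifting it. At the stop, 18 N moved it no further.
- **Print key:** I pressed it only after the tube lay still. It bottomed at about 26 N.

**Last checks:** Before the print press, the tube measured at station (0.030, -0.146), against home at (0.030, -0.145). It was parallel to the fence within about 0.2°. After the press, the pictures showed the tube still in place, the stamp upright, both keys released, the other items where they were, and the gripper touching nothing.

**What disagreed:** My first estimate of the station's pose was about 3–4 mm off in x and 0.6° in turn. I found this when the tube reached the fence about 7 mm earlier than predicted. Part of that gap was the fingers being wider than the pads. I corrected the pose before sliding the tube. Nothing showed directly that either key press registered; I judged that from force and travel alone.

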